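# Change a bus-bar drilling nest over: unload, reset and lock the end stop, load

## Robot

A 6-joint arm with a two-finger parallel gripper is mounted at the origin on a cart in front of the work surface, level with it; the furniture and walls round the work are solid. World frame = base frame: x ahead of the robot, y to its left, z up, the work surface at z = 0. Lengths are in m, angles in rad, forces in N, time in s.
With the tool pointing down it reaches from about 0.25 to 0.725 m from the base axis. Payload 4 kg.
Tool frame: the origin (TCP) lies at the very end of the fingers, on their centre line; the grasp point (between the pads) lies 19 mm behind it; z points along the fingers, y is the line along which they close (so a half turn about z gives the same grasp; the last joint's range is limited). The gripper opens to 85 mm and grips with 20 to 120 N. Pads are 22 mm wide; open, the fingers measure 114 mm over their backs; the gripper's body (76 mm by 85 mm) begins 54 mm behind the grasp point. The pads swing forward as they close: fully open they stand 13 mm farther back than shut.
Start: joints at [-1.106, 0.241, 0.005, 1.335, 0, 1.571], TCP at [0.224, -0.447, 0.231] pointing down, gripper open.
Joint ranges: [-2.72, 2.72], [-1.05, 1.87], [-1.09, 1.28], [-1.99, 2.15], [-1.42, 1.44], [-3.14, 3.14]. Speed limits (rad/s): [2.79, 2.79, 3.14, 3.14, 3.14, 3.14].

## Interface

Orientations are given as a unit quaternion [x, y, z, w].
In Python, from workcell import bot, vision, workorder, boxes_of gives the robot as it stands.
- The arm moves only by the tool send_rows, never from a script. Its argument "motion" is text: rows parted by semicolons, each of 5 numbers parted by spaces: the closure, from -1 (fully open) to 1 (shut), so that 0 is half open, then the shift along the tool's x, y, z in cm, then the turn about the tool's z in rad. In form: claw x y z twist; .... A call has 1 to 5 rows; each row is the pose to reach, as a shift and turn from the pose commanded when the call began, along the tool's axes at that moment; what a row does not reach only later rows make up. A row lasts 1/10 s, in which the tool goes at most 50 mm and 8.59 degrees, less where a joint would pass 70% of its speed; a pose out of reach is approached as far as the arm can. A call with a gripper value outside its range is refused whole. The fingers move at their own pace and stop on an object; the grip force is fixed at half the most. Time passes only in rows, so rows that repeat a pose let the fingers close. It gives the time, the measured TCP pose, the force, the opening and the grip force at its end, in the units of the state.
- bot.get_obs(): the state, without advancing time (a new reading comes with each control period).
- vision.camera(name): name is "scene" or "top" or "wrist"; returns the picture (384x512x3 uint8, red, green, blue); there is no depth.
- vision.camera_model(name): a dict with "fov_y" (degrees; the focal length in pixels is half the picture's height over the tangent of half this angle, whatever the lens; pixels are square), "cx", "cy" (the principal point, pixels), "k1" (the pictures are not rectified: a ray, as slopes to the right and down, at radius r is drawn at 1 + k1 r^2 times it, then the intrinsics apply), "world_from_camera" (4x4, takes a point from camera to world coordinates); the wrist camera has in their place "hand_eye" (4x4, takes a point from camera to tool coordinates, whose origin is the TCP and whose axes are the flange's). Camera axes: x right, y down, z forward; pixel columns grow to the right and rows downward; lengths in m; the calibration is good to about 2 mm. A picture is of the moment at which its call begins: read the wrist's pose just before it. camera_model takes no time and is no camera call.
- workorder.job_done(): hands the job in; it is judged then, once.
Trained networks look in the newest picture that a camera, given by its name, has taken for a name from the list of things; names that differ only in an ending like _2 or _b are one class to them, and where a whole thing is asked for, a point or a joint stands for the part that bears it (a point fixed in the world has none). Each returns a list of dicts, best first, with "conf" (0 to 1); they miss things now and then, are a little off and sometimes report something else, mostly with a low value. They report only what shows in the picture. A call takes as long as a camera call. They do not tell look-alikes from the thing itself.
- boxes_of(camera, target): "rect" ([centre column, centre row, width, height] in pixels, round what is visible of it).
The state is a dict: "clock": time; "joint_pos": joint angles; "joint_vel": joint speeds; "tau": joint torques, N m; "eef_pos": TCP position; "tool_rot": TCP orientation; "ft_force": force on the tool from outside, world axes, zero at the start; "ft_torque": the same for the moment, N m; "grip_width": finger opening in m; "grasp_force": force on a finger pad.
Only numpy, scipy, OpenCV 4.12 (cv2) and the standard library are available. Lean on these libraries where they do the work, as an engineer would, in place of code of your own. Each camera call takes 0.05 s, during which the arm holds its last target. There are 200 camera calls.

## Task

Change the bus-bar drilling nest over to a new batch. Lay the short copper bars left in its lanes (one or two) in the grey tray. Swing the lock ring's lever loose, turn the adjuster knob until the index on the stop bar lines up with the index of the brass setting rider beside it, and swing the lock ring fully tight again; then load every long copper bar on the bench (two or three), each flat in a lane of its own with its long edge snug against both of that lane's pins and its end snug against the stop bar, and leave the tools where they lie.

Things in the scene. Friction and masses are not known exactly. Their poses are not given: they have to be found in the camera images.
- nest: Fixture screwed to the bench: steel plate 270 (x) x 220 (y) x 12 mm; origin = centre of its underside. +x points roughly away from the robot, +y left. In its frame, mm: grey gear housing 70 x 74, top z 36, centred x 92, y 0; lock ring and adjuster share the vertical axis x 92, y 0; two guide blocks 26 x 24, top z 32, at x 77, y +-57; rider's rail at y 95 to 107, x -22 to 62, top z 26.
- lane_1 (a point): Right-hand lane: point on the plate's top (nest z 12 mm) on the lane's centre line, at nest x -60, y -60 mm; axes parallel to the nest's. Lanes run along x. Each has two upright pins, 8 mm thick, 10 mm tall, at nest x -100 and -20, on its right, 14 mm to -y of the centre line: a 20 mm wide bar touching both pins lies on the centre line.
- lane_2 (a point): The same for the middle lane, at nest x -60, y 0 mm.
- lane_3 (a point): The same for the left-hand lane, at nest x -60, y +60 mm.
- lock_ring (a joint): Turn of the dark lock ring (66 mm across, nest z 43 to 58), rad, positive counter-clockwise from above: 0 = fully tight, 1.0 = fully loose, both end stops; stays where left; starts tight. Takes about 0.25 Nm (4 N at the peg), up to 0.5 Nm over the last 0.1 rad, where it clamps the adjuster; above 0.2 rad the adjuster is free. Tight means under 0.06 rad.
- lock_peg (a point): Centre of the black upright peg on the lock ring's lever, 60 mm from the ring's vertical axis; 14 mm thick, from nest z 44 to 73 mm, this point at z 62. Frame: y points outwards along the lever. At lock_ring = 0 the lever points to the nest's +y (left); it swings towards the robot as it is loosened.
- adjuster (a joint): Turn of the adjuster, a black bar knob above the lock ring, rad, 0 to 2.5, positive counter-clockwise from above. A rack moves the stop bar 12 mm per rad; clockwise (smaller) brings it towards the robot. About 0.05 Nm when the ring is loose; stays where left. Held by friction while the ring is tight.
- adjuster_grip (a point): On the knob's axis, half-way up its grip (nest z 88 mm): a bar 50 mm long, 14 mm thick, nest z 77 to 98, on a 50 mm disc (z 70 to 77). Frame: x along the bar; at adjuster = 0 it is parallel to the nest's x.
- stop_bar (a joint): Slide of the stop bar along the nest's x, m, 0 to 0.030; = 0.012 x adjuster. With the ring tight it withstands pushes of 20 N; with the ring loose about 4 N shifts it.
- stop_face (a point): On the stop bar's front face (towards the robot), mid-length; nest x = the stop_bar value, y 0. The bar is steel, 160 mm long in y, 14 mm thick, nest z 13 to 29, and crosses the far ends of all lanes. Axes parallel to the nest's.
- stop_index (a point): Tip of the 3 mm wide dark index blade at the stop bar's left end (top at nest z 32 mm), 7 mm behind the stop face; axes parallel to the nest's.
- rider: Brass setting rider, 14 x 16 mm, top 31 mm over the bench, clamped immovably on the rail; its 3 mm wide blade points to the stop bar's index. Origin on the blade's line, at the plate's top; axes parallel to the nest's. The setting is right when stop_index has the same nest x as this origin.
- bar_1_mid (a point): Centre of a long bus bar blank: plain copper bar 120 (x) x 20 (y) x 10 (z) mm, 0.16 to 0.27 kg, both ends alike, either face up; x along the bar. Absent in some starts. Starts flat on the bench.
- bar_2_mid (a point): Another long bar, same as bar_1_mid.
- bar_3_mid (a point): Another long bar, same as bar_1_mid.
- short_1_mid (a point): Centre of a short copper bar, 80 (x) x 20 (y) x 10 (z) mm, 0.14 kg, of the last batch; x along the bar. Starts lying loose in the right-hand lane, between its pins' x, a few mm clear of them. Absent in some starts.
- short_2_mid (a point): The same in the left-hand lane. Absent in some starts.
- tray: Grey open tray fixed on the bench beyond the long bars, 110 (x) x 130 (y) mm outside, 22 mm tall, walls and floor 4 mm; origin = centre of its underside.
- file: Flat file with a wooden handle, 290 x 25 x 25 mm, lying near the front edge of the bench; leave it.
- screwdriver: Yellow and black screwdriver, 209 x 33 x 29 mm, lying beyond the tray; leave it.
There are look-alikes about, which are no part of the job. What is shaped like the part that bears bar_3_mid but purple is not meant.

How it is judged:
On the way, in this order (a step that is already met when the one before it is completed fails the run):
1. the lock ring is swung loose (over 0.6 rad) (value of joint lock_ring above 0.6 rad), for 0.2 s.
2. the stop index is in line with the rider (within 2.5 mm) while the ring is still loose (x of stop_index in the frame of rider between -0.0025 and 0.0025 m and value of joint lock_ring above 0.4 rad), for 0.2 s.
3. the lock ring is tight again (under 0.06 rad) with the index still in line (x of stop_index in the frame of rider between -0.0025 and 0.0025 m and value of joint lock_ring below 0.06 rad), for 0.2 s.
At the end, for the whole second after the job is handed in: Short bars at rest in the tray; stop index within 2.5 mm of the rider's line; lock ring under 0.06 rad; every long bar flat at rest in a lane, within 2.5 mm of touching both pins and the stop bar, parallel within 0.04 rad; file and screwdriver within 4 cm of their start (all of step 3 and (y of bar_1_mid in the frame of nest between -0.0625 and -0.0575 m or y of bar_1_mid in the frame of nest between -0.0025 and 0.0025 m or y of bar_1_mid in the frame of nest between 0.0575 and 0.0625 m) and x of bar_1_mid in the frame of stop_face between -0.0625 and -0.0575 m and z of bar_1_mid in the frame of nest between 0.014 and 0.02 m and angle between the x axis of each of bar_1_mid, bar_2_mid, bar_3_mid and the x axis of nest, either way round below 0.04 rad and linear speed of each of bar_1, bar_2, bar_3, short_1, short_2 below 0.01 m/s and (y of bar_2_mid in the frame of nest between -0.0625 and -0.0575 m or y of bar_2_mid in the frame of nest between -0.0025 and 0.0025 m or y of bar_2_mid in the frame of nest between 0.0575 and 0.0625 m) and x of bar_2_mid in the frame of stop_face between -0.0625 and -0.0575 m and z of bar_2_mid in the frame of nest between 0.014 and 0.02 m and (y of bar_3_mid in the frame of nest between -0.0625 and -0.0575 m or y of bar_3_mid in the frame of nest between -0.0025 and 0.0025 m or y of bar_3_mid in the frame of nest between 0.0575 and 0.0625 m) and x of bar_3_mid in the frame of stop_face between -0.0625 and -0.0575 m and z of bar_3_mid in the frame of nest between 0.014 and 0.02 m and x of short_1_mid in the frame of tray between -0.05 and 0.05 m and y of short_1_mid in the frame of tray between -0.06 and 0.06 m and z of each of short_1_mid, short_2_mid in the frame of tray below 0.03 m and x of short_2_mid in the frame of tray between -0.05 and 0.05 m and y of short_2_mid in the frame of tray between -0.06 and 0.06 m and distance of each of file, screwdriver from where it was at the start of the episode below 0.04 m).
It fails at once if one of the listed tools is moved over 6 cm (distance of any of file, screwdriver from where it was at the start of the episode above 0.06 m).
Of bar_1, bar_2, bar_3 only 2 to 3 are there at a start; the rules pass over those that are not, and their reading is None.
Of short_1, short_2 only 1 to 2 are there at a start; the rules pass over those that are not, and their reading is None.
At some moment in a run one of bar_1, bar_2, bar_3 may be knocked a few centimetres aside while the robot is not near it.
Once in a run the grip may slacken for a moment while it holds something.
It also fails if it takes over 210 s, if anything falls off the work surface, if the arm or the gripper's body presses on something with over 40 N, if the wrist force passes 120 N, or if a joint passes its speed limit or range.

## Working session

There is one attempt and no reset: what is moved stays moved. The work goes in short steps, Python scripts to look and compute and a tool call to move; the robot and the scene stay as the last step left them, time stands still between calls to the robot, and variables do not carry over. Pictures are saved under pics/ and viewed, at most 14 in all, crops included, and the job is handed in when it is done.

Besides the shell and the picture viewer there is one more tool, called after "Emit:" as a command line: name --argument value ..., lists and objects as JSON in quotes. send_rows: Moves the arm, as the interface text tells. Its arguments: {"type":"object","properties":{"motion":{"type":"string"}},"required":["motion"]}

```bash
ls; mkdir -p pics; cat > h.py <<'E'
import numpy as np,cv2
from scipy.spatial.transform import Rotation as R
from workcell import bot,vision,workorder,boxes_of
def K(m):
    f=192/np.tan(np.radians(m['fov_y'])/2); return f
def pose(m,o=None):
    if 'world_from_camera' in m: return np.array(m['world_from_camera'])
    o=o or bot.get_obs(); T=np.eye(4);T[:3,:3]=R.from_quat(o['tool_rot']).as_matrix();T[:3,3]=o['eef_pos']
    return T@np.array(m['hand_eye'])
def p2w(m,T,uv,z):
    uv=np.atleast_2d(uv).astype(float);f=K(m);d=(uv-[m['cx'],m['cy']])/f;s=d.copy()
    for _ in range(20): s=d/(1+m['k1']*(s**2).sum(1,keepdims=True))
    r=np.c_[s,np.ones(len(s))]@T[:3,:3].T;c=T[:3,3]
    return c+r*((z-c[2])/r[:,2])[:,None]
def w2p(m,T,P):
    P=np.atleast_2d(P);q=(P-T[:3,3])@T[:3,:3];s=q[:,:2]/q[:,2:];s=s*(1+m['k1']*(s**2).sum(1,keepdims=True))
    return s*K(m)+[m['cx'],m['cy']]
def snap(cam,name):
    o=bot.get_obs();im=vision.camera(cam);m=vision.camera_model(cam);cv2.imwrite(f'pics/{name}.png',im[...,::-1]);T=pose(m,o)
    np.savez(f'pics/{name}.npz',T=T);return im,m,T
E
python3 - <<'E'
from h import *
np.set_printoptions(precision=4,suppress=True)
o=bot.get_obs();print(o)
a,m,T=snap('top','top0');print(m,T)
for t,z in [('nest',.02),('lock_peg',.06),('adjuster_grip',.09),('rider',.03),('bar_1_mid',.01),('short_1_mid',.022),('tray',.02),('file',.01),('screwdriver',.01),('stop_index',.03)]:
    for d in boxes_of('top',t)[:5]: 
        print(t,round(d['conf'],2),np.round(d['rect'],1),p2w(m,T,d['rect'][:2],z)[0])
b,m2,T2=snap('scene','scene0')
cv2.imwrite('pics/both0.png',np.vstack([a])[...,::-1])
E
```

```text
pics
{'clock': 0.0, 'joint_pos': array([-1.106 ,  0.2414,  0.0037,  1.3352, -0.    ,  1.5708]), 'joint_vel': array([-0.0002,  0.0009, -0.0004,  0.0016, -0.0007,  0.0002]), 'tau': array([  0.0007, -37.2315,  25.241 ,   0.017 ,   0.    ,  -0.    ]), 'eef_pos': array([ 0.2238, -0.4464,  0.2304]), 'tool_rot': array([ 0.9731,  0.2303, -0.0003, -0.001 ]), 'ft_force': array([-0.2842, -0.1494,  0.4184]), 'ft_torque': array([ 0.0085, -0.0095, -0.0024]), 'grasp_force': 0.0, 'grip_width': 0.08510249254388727}
{'fov_y': 50.19107930281168, 'cx': 257.70855234595984, 'cy': 188.16933685739897, 'k1': -0.08117833827618848, 'world_from_camera': array([[ 0.0208, -0.9914,  0.129 ,  0.4203],
       [-0.9998, -0.0201,  0.0066, -0.169 ],
       [-0.0039, -0.1291, -0.9916,  1.2639],
       [ 0.    ,  0.    ,  0.    ,  1.    ]])} [[ 0.0208 -0.9914  0.129   0.4203]
 [-0.9998 -0.0201  0.0066 -0.169 ]
 [-0.0039 -0.1291 -0.9916  1.2639]
 [ 0.      0.      0.      1.    ]]
nest 0.73 [170.8 185.8  83.1  97.5] [0.584  0.1067 0.02  ]
nest 0.7 [172.1 149.8  15.8  12.5] [0.6971 0.1083 0.02  ]
lock_peg 0.6 [164.8 150.9  32.5  18.9] [0.6845 0.1214 0.06  ]
adjuster_grip 0.8 [171.2 150.1  16.4  15.7] [0.6806 0.0953 0.09  ]
bar_1_mid 0.6 [271.6 218.2  36.4   8.6] [ 0.4917 -0.2051  0.01  ]
bar_1_mid 0.45 [164.5 151.2  29.   21.9] [0.6944 0.1343 0.01  ]
bar_1_mid 0.32 [170.7 184.2  81.4  97.1] [0.5903 0.1095 0.01  ]
short_1_mid 0.65 [184.1 201.3  11.1  25.5] [0.5368 0.0631 0.022 ]
tray 0.97 [271.4 155.1  44.1  33.1] [ 0.6861 -0.2009  0.02  ]
file 0.71 [172.  149.9  15.4  14. ] [0.699  0.1108 0.01  ]
file 0.62 [175.8 261.9  92.   17. ] [0.3528 0.0831 0.01  ]
screwdriver 0.8 [254.8 129.6  31.9   8.3] [ 0.7691 -0.1477  0.01  ]
screwdriver 0.18 [168.9 184.1  82.9  91.9] [0.5905 0.1151 0.01  ]
stop_index 0.76 [172.4 159.2  51.4  39.7] [0.6653 0.1036 0.03  ]
```

```bash
python3 - <<'E'
from h import *
a=cv2.imread('pics/top0.png')[110:290,100:340]
cv2.imwrite('pics/c0.png',cv2.resize(a,None,fx=3.3,fy=3.3,interpolation=cv2.INTER_CUBIC))
E
```

```text
(no output)
```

View pics/c0.png

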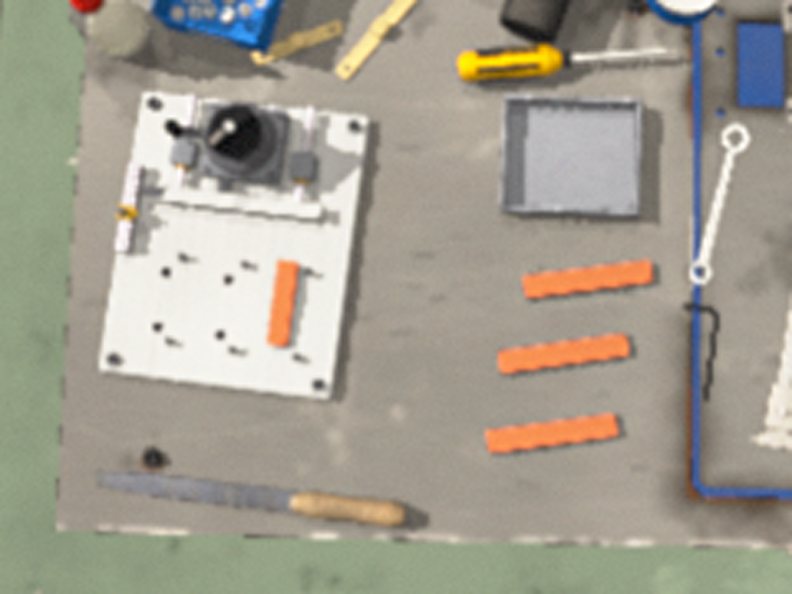

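View pics/scene0.png

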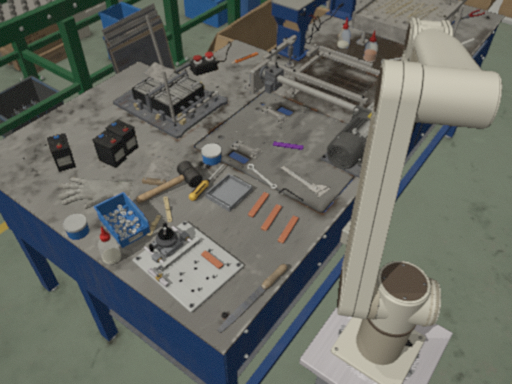

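```bash
cat >> h.py <<'E'
from scipy.optimize import least_squares
def nestfit(m,T,uv,P,x0=(.58,.105,-.08)):
    P=np.array(P,float)/1000
    def W(x):
        c,s=np.cos(x[2]),np.sin(x[2]);return np.c_[x[0]+c*P[:,0]-s*P[:,1],x[1]+s*P[:,0]+c*P[:,1],P[:,2]]
    r=least_squares(lambda x:(w2p(m,T,W(x))-uv).ravel(),x0,x_scale=[.01,.01,.01]);return r.x,r.fun.reshape(-1,2)
def n2w(n,p):
    c,s=np.cos(n[2]),np.sin(n[2]);return np.array([n[0]+c*p[0]-s*p[1],n[1]+s*p[0]+c*p[1]])
def to(target,o=None):
    "target x,y,z,yaw -> tool-frame shift cm and twist"
    o=o or bot.get_obs();M=R.from_quat(o['tool_rot']).as_matrix();psi=np.arctan2(M[1,0],M[0,0])
    c,s=np.cos(psi),np.sin(psi);d=np.array(target[:3])-o['eef_pos']
    tw=-((target[3]-psi+np.pi)%(2*np.pi)-np.pi)
    return np.round([100*(c*d[0]+s*d[1]),100*(s*d[0]-c*d[1]),-100*d[2],tw],2)
E
python3 - <<'E'
from h import *
np.set_printoptions(precision=4,suppress=True)
m=vision.camera_model('top');T=pose(m)
uv=np.array([[140,93],[369,118],[330,399],[99,368]])/3.3+[100,110]
n,r=nestfit(m,T,uv,[[135,110,12],[135,-110,12],[-135,-110,12],[-135,110,12]]);print(n,r.round(1).tolist())
w=vision.camera_model('wrist');print(w)
# bars
im=cv2.imread('pics/top0.png');hsv=cv2.cvtColor(im,cv2.COLOR_BGR2HSV)
mk=cv2.inRange(hsv,(3,120,120),(18,255,255));k,l,st,ce=cv2.connectedComponentsWithStats(mk)
for i in range(1,k):
    if st[i,4]>80:
        c,wh,a=cv2.minAreaRect(np.argwhere(l==i)[:,::-1].astype(np.float32));b=cv2.boxPoints((c,wh,a))
        W=p2w(m,T,b,.01);e=[W[1]-W[0],W[2]-W[1]];e=max(e,key=np.linalg.norm);print(st[i,4],c,W.mean(0),np.arctan2(e[1],e[0]),np.linalg.norm(e))
print(to([n[0]-.08,n[1],.33,n[2]]),to([.45,-.2,.3,n[2]]),n2w(n,[.092,0]))
E
```

```text
[ 0.5923  0.1087 -0.097 ] [[0.5, -0.8], [-0.1, -0.6], [0.0, 0.3], [-0.4, 1.0]]
{'fov_y': 70.03714082604581, 'cx': 252.90708497318192, 'cy': 190.8704295557323, 'k1': -0.060736626959600915, 'hand_eye': array([[ 0.0001, -0.9466, -0.3225,  0.0821],
       [ 1.    ,  0.0001,  0.0001,  0.0002],
       [-0.0001, -0.3225,  0.9466, -0.1419],
       [ 0.    ,  0.    ,  0.    ,  1.    ]])}
164 (496.5000305175781, 15.000009536743164) [ 1.1977 -0.9657  0.01  ] -1.8498662266619204 0.11161269714274359
124 (219.3000030517578, 91.10000610351562) [ 0.8943 -0.0311  0.01  ] -1.8898272003062977 0.10890633601639839
151 (185.36000061035156, 201.47999572753906) [0.5376 0.0614 0.01  ] -0.09886898946031683 0.0777351232361492
266 (277.8856506347656, 194.12359619140625) [ 0.5662 -0.2232  0.01  ] -1.4199586298943696 0.11946171671506353
272 (270.3800048828125, 216.6599884033203) [ 0.4963 -0.2013  0.01  ] -1.4085664315059316 0.12127818575865819
275 (266.7532958984375, 240.8995819091797) [ 0.4224 -0.1915  0.01  ] -1.418533852954116 0.11998021102475169
[ 50.66 -36.75  -9.87   0.56] [ 31.26 -11.95  -6.87   0.56] [0.6839 0.0998]
```

Emit:
send_rows --motion "-1 4.2 -2.2 0.4 0; -1 8.4 -4.4 0.8 0; -1 12.6 -6.6 1.2 0; -1 16.8 -8.9 1.6 0; -1 21 -11.2 2 0"

```text
clock: 1.1
eef_pos: [0.3624, -0.2512, 0.2114]
tool_rot: [0.973, 0.23, 0.0, 0.0]
ft_force: [0.9, -1.2, -0.2]
grip_width: 0.0854
grasp_force: 0.0
```

Emit:
send_rows --motion "-1 4.2 -2.2 0.4 0; -1 8.4 -4.4 0.8 0; -1 12.6 -6.6 1.2 0; -1 16.8 -8.9 1.6 0; -1 21 -11.2 2 0"

```text
clock: 1.6
eef_pos: [0.5002, -0.0566, 0.1914]
tool_rot: [0.973, 0.23, 0.0, 0.0]
ft_force: [0.2, -0.4, 0.9]
grip_width: 0.0853
grasp_force: 0.0
```

Emit:
send_rows --motion "-1 4.2 -2.2 0.4 0.14; -1 8.4 -4.4 0.8 0.28; -1 12.6 -6.6 1.2 0.42; -1 16.8 -8.9 1.6 0.56; -1 20.8 -11.1 2 0.56"

```text
clock: 2.1
eef_pos: [0.6213, 0.018, 0.1729]
tool_rot: [1.0, 0.004, -0.001, -0.023]
ft_force: [-0.9, 0.2, 0.4]
grip_width: 0.0854
grasp_force: 0.0
```

```bash
python3 - <<'E'
from h import *
np.set_printoptions(precision=4,suppress=True)
o=bot.get_obs();print(o['eef_pos'],o['joint_pos'],o['clock'])
im,m,T=snap('wrist','w1')
cv2.imwrite('pics/w1b.png',cv2.resize(im[...,::-1],(800,600),interpolation=cv2.INTER_CUBIC))
n=[.5923,.1087,-.097]
print(to([*n2w(n,[.04,.03]),.17,n[2]]))
for t in ['lock_peg','adjuster_grip','rider','stop_index','short_1_mid']:
    for d in boxes_of('wrist',t)[:2]: print(t,round(d['conf'],2),np.round(d['rect'],1))
E
```

```text
[0.6213 0.018  0.1729] [0.0062 0.5131 0.2528 1.313  0.0467 3.1406] 2.1
[  1.31 -11.86   0.24   0.1 ]
lock_peg 0.85 [150.2 118.9 119.5  73.5]
adjuster_grip 0.9 [163.1 121.1  64.5  58.6]
rider 0.63 [ 93.1 180.4  18.6  14.9]
stop_index 0.58 [175.8 128.1 155.1 109.7]
short_1_mid 0.56 [223.9 238.4  22.3  63. ]
short_1_mid 0.42 [187.  338.1  28.4  12.1]
```

View pics/w1b.png

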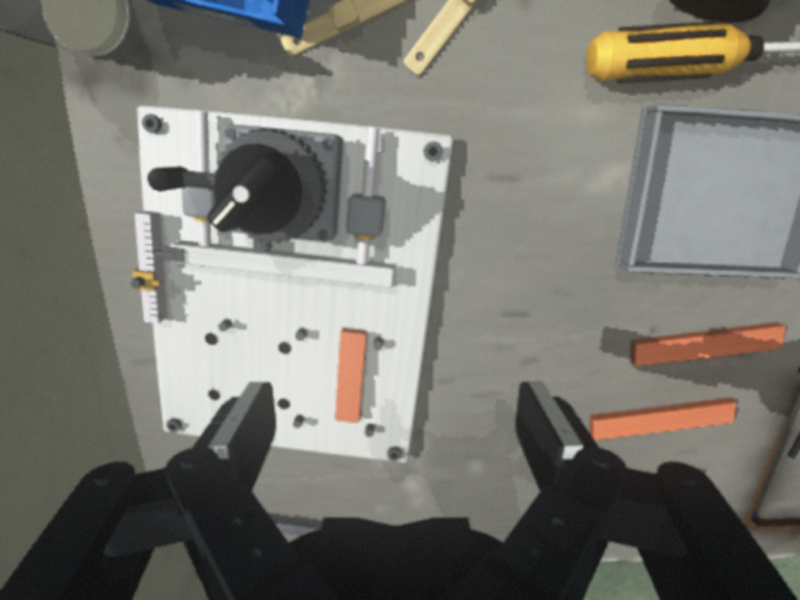

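```bash
python3 - <<'E'
from h import *
np.set_printoptions(precision=4,suppress=True)
m=vision.camera_model('wrist');T=np.load('pics/w1.npz')['T']
uv=np.array([[138,107],[452,136],[405,460],[163,432]])/1.5625
n,r=nestfit(m,T,uv,[[135,110,12],[135,-110,12],[-135,-110,12],[-135,110,12]]);print(n,r.round(1).tolist())
# pull-in nest coords of features
def nc(uv,z):
    P=p2w(m,T,np.array(uv)/1.5625,z)[:,:2]-n[:2];c,s=np.cos(n[2]),np.sin(n[2]);return np.c_[c*P[:,0]+s*P[:,1],-s*P[:,0]+c*P[:,1]]*1000
print('idx tip',nc([[160,252]],.032),'rider',nc([[155,280]],.031),'peg',nc([[160,178]],.073),'knob ends',nc([[225,220],[270,160],[241,193]],.098))
print(to([*n2w(n,[.080,.05]),.15,n[2]+np.pi/2]))
E
```

```text
[ 0.5915  0.1091 -0.0981] [[-2.4, -1.6], [1.3, -0.4], [1.6, 3.3], [-0.7, 0.8]]
idx tip [[37.8073 85.0961]] rider [[16.0701 91.1145]] peg [[93.7893 57.3463]] knob ends [[ 78.5056   8.2063]
 [110.7563 -15.1221]
 [ 93.1815  -0.405 ]]
[  5.79 -13.28   2.41  -1.47]
```

Emit:
send_rows --motion "-1 2 -4.4 0 -0.15; -1 4 -8.8 0 -0.3; -1 5.8 -13.3 0 -0.45; -1 5.8 -13.3 1 -0.6; -1 5.8 -13.3 2.4 -0.75"

```text
clock: 2.9
eef_pos: [0.6771, 0.1547, 0.157]
tool_rot: [0.927, 0.374, 0.009, -0.022]
ft_force: [0.5, -0.6, -1.1]
grip_width: 0.0853
grasp_force: 0.0
```

Emit:
send_rows --motion "-1 0 0 0 -0.15; -1 0 0 0 -0.3; -1 0 0 0 -0.45; -1 0 0 0 -0.6; -1 0 0 0 -0.72"

```text
clock: 3.4
eef_pos: [0.6761, 0.1523, 0.1568]
tool_rot: [0.737, 0.675, 0.015, -0.018]
ft_force: [-1.2, 0.4, -0.2]
grip_width: 0.0852
grasp_force: 0.0
```

Emit:
send_rows --motion "-1 0 0 0 0"

```text
clock: 3.5
eef_pos: [0.6762, 0.1523, 0.1568]
tool_rot: [0.739, 0.673, 0.015, -0.018]
ft_force: [0.2, 0.5, -0.5]
grip_width: 0.0854
grasp_force: 0.0
```

```bash
python3 - <<'E'
from h import *
np.set_printoptions(precision=4,suppress=True)
o=bot.get_obs();print(o['eef_pos'],o['joint_pos'],o['clock'])
im,m,T=snap('wrist','w2')
cv2.imwrite('pics/w2b.png',cv2.resize(im[...,::-1],(800,600),interpolation=cv2.INTER_CUBIC))
n=[.5915,.1091,-.0981]
print(to([*n2w(n,[.092,.06]),.15,n[2]+np.pi/2]))
E
```

```text
[0.6762 0.1523 0.1568] [0.2011 0.6652 0.4716 1.3699 0.0465 1.8662] 3.5
[0.88 1.18 0.67 0.  ]
```

View pics/w2b.png

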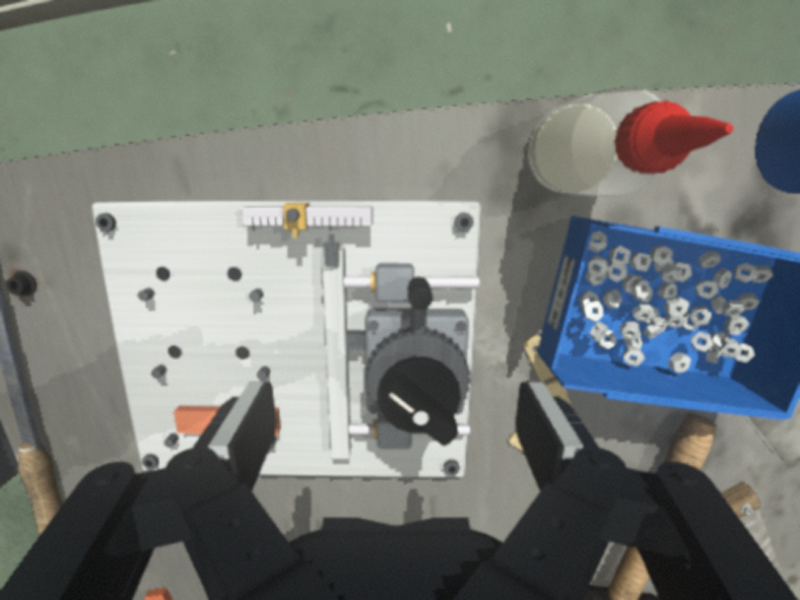

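Emit:
send_rows --motion "-1 0 -4 -1 -0.15; -1 0 -8 -2 -0.3; -1 0 -12 -4 -0.45; -1 0 -12 -4 -0.6; -1 0 -12 -4 -0.75"

```text
clock: 4.05
eef_pos: [0.5564, 0.1618, 0.1988]
tool_rot: [0.44, 0.898, 0.021, -0.011]
ft_force: [0.9, 1.1, 0.0]
grip_width: 0.0852
grasp_force: 0.0
```

Emit:
send_rows --motion "-1 0 0 0 -0.15; -1 0 0 0 -0.3; -1 0 0 0 -0.45; -1 0 0 0 -0.6; -1 0 0 0 -0.75"

```text
clock: 4.55
eef_pos: [0.5571, 0.1614, 0.1972]
tool_rot: [0.081, 0.996, 0.023, -0.003]
ft_force: [-0.1, -0.9, -0.2]
grip_width: 0.0852
grasp_force: 0.0
```

Emit:
send_rows --motion "-1 0 0 0 -0.15; -1 0 0 0 -0.3; -1 0 0 0 -0.45; -1 0 0 0 -0.6; -1 0 0 0 -0.75"

```text
clock: 5.05
eef_pos: [0.5571, 0.1615, 0.1972]
tool_rot: [-0.29, 0.957, 0.023, 0.006]
ft_force: [0.9, 0.5, -0.3]
grip_width: 0.0854
grasp_force: 0.0
```

Emit:
send_rows --motion "-1 0 0 0 -0.15; -1 0 0 0 -0.3; -1 0 0 0 -0.45; -1 0 0 0 -0.6; -1 0 0 0 -0.75"

```text
clock: 5.55
eef_pos: [0.5571, 0.1614, 0.1972]
tool_rot: [-0.62, 0.784, 0.019, 0.014]
ft_force: [-0.1, -0.9, -0.2]
grip_width: 0.0853
grasp_force: 0.0
```

Emit:
send_rows --motion "-1 0 0 0 -0.15; -1 0 0 0 -0.3; -1 0 0 0 -0.45; -1 0 0 0 -0.6; -1 0 0 0 -0.75"

```text
clock: 6.05
eef_pos: [0.5571, 0.1614, 0.1972]
tool_rot: [0.864, -0.502, -0.013, -0.02]
ft_force: [-0.8, 1.2, 0.9]
grip_width: 0.0846
grasp_force: 0.0
```

Emit:
send_rows --motion "-1 0 0 0 -0.15; -1 0 0 0 -0.3; -1 0 0 0 -0.45; -1 0 0 0 -0.6; -1 0 0 0 -0.75"

```text
clock: 6.55
eef_pos: [0.5571, 0.1614, 0.1972]
tool_rot: [0.988, -0.151, -0.005, -0.023]
ft_force: [0.1, -1.3, 0.5]
grip_width: 0.0853
grasp_force: 0.0
```

Emit:
send_rows --motion "-1 0 0 0 -0.15; -1 0 0 0 -0.3; -1 0 0 0 -0.4; -1 0 0 0 -0.4"

```text
clock: 6.95
eef_pos: [0.5571, 0.1614, 0.1972]
tool_rot: [0.999, 0.046, -0.0, -0.024]
ft_force: [-0.0, 0.5, 0.4]
grip_width: 0.0856
grasp_force: 0.0
```

```bash
cat >> h.py <<'E'
def st():
    o=bot.get_obs();M=R.from_quat(o['tool_rot']).as_matrix()
    print('t%.1f'%o['clock'],'pos',np.round(o['eef_pos'],4),'j',np.round(o['joint_pos'],3),'yaw %.3f'%np.arctan2(M[1,0],M[0,0]),'tilt',M[:2,2].round(3),'F',np.round(o['ft_force'],1),'w %.4f'%o['grip_width'],'g %.1f'%o['grasp_force'])
E
python3 -c "
from h import *
st()"
```

```text
t7.0 pos [0.5571 0.1614 0.1972] j [ 0.258  0.407  0.15   1.304  0.046 -2.974] yaw 0.091 tilt [-0.002  0.047] F [-0.   0.5  0.4] w 0.0856 g 0.0
```

Emit:
send_rows --motion "-1 0 4 0 0; -1 0 8 0 0; -1 0 11 0 0; -1 0 13 0 0"

```text
clock: 7.35
eef_pos: [0.5684, 0.0466, 0.1909]
tool_rot: [0.999, 0.03, 0.0, -0.017]
ft_force: [1.2, 0.6, 0.2]
grip_width: 0.0856
grasp_force: 0.0
```

Emit:
send_rows --motion "-1 0 3 0 0; -1 0 6 0 0"

```text
clock: 7.55
eef_pos: [0.5719, 0.0162, 0.1888]
tool_rot: [1.0, 0.01, 0.001, -0.005]
ft_force: [0.8, 0.1, -1.2]
grip_width: 0.0857
grasp_force: 0.0
```

```bash
python3 -c "
from h import *
st()"
```

```text
t7.5 pos [0.5719 0.0162 0.1888] j [ 0.023  0.403  0.122  1.288  0.011 -3.139] yaw 0.020 tilt [0.001 0.011] F [ 0.8  0.1 -1.2] w 0.0857 g 0.0
```

Emit:
send_rows --motion "-1 0 2.7 0 0; -1 0 2.7 0 0"

```text
clock: 7.75
eef_pos: [0.5724, 0.0008, 0.1883]
tool_rot: [1.0, -0.0, 0.0, -0.0]
ft_force: [0.1, 0.6, -0.3]
grip_width: 0.0854
grasp_force: 0.0
```

```bash
python3 -c "
from h import *
st()
n=[.5915,.1091,-.0981]
print(to([*n2w(n,[.08,.05]),.15,n[2]-np.pi/2]))"
```

```text
t7.8 pos [0.5724 0.0008 0.1883] j [ 1.000e-03  4.040e-01  1.220e-01  1.288e+00  1.000e-03 -3.140e+00] yaw -0.001 tilt [0.001 0.001] F [ 0.1  0.6 -0.3] w 0.0854 g 0.0
[ 10.35 -15.03   3.83   1.67]
```

Emit:
send_rows --motion "-1 3 -4 0 0.14; -1 6 -8 0 0.28; -1 8 -12 0 0.42; -1 10.4 -15 0 0.56; -1 10.4 -15 0 0.7"

```text
clock: 8.25
eef_pos: [0.6775, 0.1579, 0.1861]
tool_rot: [0.94, -0.342, -0.0, -0.001]
ft_force: [0.4, 0.6, -0.2]
grip_width: 0.0857
grasp_force: 0.0
```

Emit:
send_rows --motion "-1 0 0 0 0.14; -1 0 0 0 0.28; -1 0 0 0 0.42; -1 0 0 0 0.56; -1 0 0 0 0.7"

```text
clock: 8.75
eef_pos: [0.6759, 0.153, 0.1885]
tool_rot: [0.764, -0.646, -0.0, -0.001]
ft_force: [-0.6, -0.0, -0.2]
grip_width: 0.0856
grasp_force: 0.0
```

Emit:
send_rows --motion "-1 0 0 1 0.14; -1 0 0 2 0.27; -1 0 0 3 0.27"

```text
clock: 9.05
eef_pos: [0.676, 0.153, 0.1582]
tool_rot: [-0.672, 0.74, 0.0, 0.001]
ft_force: [-0.3, -0.3, 0.3]
grip_width: 0.0855
grasp_force: 0.0
```

```bash
python3 - <<'E'
from h import *
np.set_printoptions(precision=4,suppress=True)
st()
m=vision.camera_model('wrist');T=np.load('pics/w2.npz')['T']
uv=np.array([[480,202],[464,478],[142,477],[93,204]])/1.5625
n,r=nestfit(m,T,uv,[[135,110,12],[135,-110,12],[-135,-110,12],[-135,110,12]]);print(n,r.round(1).tolist())
def nc(uv,z):
    P=p2w(m,T,np.array(uv)/1.5625,z)[:,:2]-n[:2];c,s=np.cos(n[2]),np.sin(n[2]);return np.c_[c*P[:,0]+s*P[:,1],-s*P[:,0]+c*P[:,1]]*1000
print('idx tip',nc([[331,245]],.032),'rider',nc([[295,232]],.031),'peg',nc([[420,290]],.073),'knob ends',nc([[390,392],[448,436],[421,417]],.098))
im,m,T=snap('wrist','w3')
cv2.imwrite('pics/w3b.png',cv2.resize(im[...,::-1],(800,600),interpolation=cv2.INTER_CUBIC))
E
```

```text
t9.1 pos [0.676  0.153  0.1582] j [ 0.222  0.67   0.485  1.384  0.002 -1.252] yaw -1.667 tilt [0.001 0.002] F [-0.3 -0.3  0.3] w 0.0855 g 0.0
[ 0.5931  0.1078 -0.0942] [[1.5, 0.5], [1.4, 0.8], [-0.0, -1.9], [-2.8, 0.9]]
idx tip [[36.2241 84.6431]] rider [[13.4109 92.8415]] peg [[91.1163 66.1069]] knob ends [[ 74.7593  16.576 ]
 [106.6955 -10.5767]
 [ 91.5502   1.4221]]
```

View pics/w3b.png

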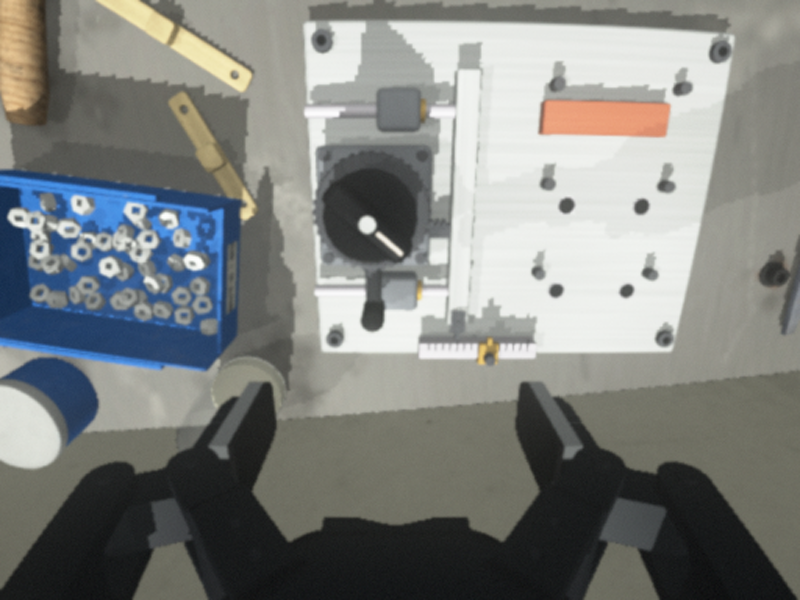

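```bash
python3 - <<'E'
from h import *
np.set_printoptions(precision=4,suppress=True)
m=vision.camera_model('wrist');T=np.load('pics/w3.npz')['T'];T2=np.load('pics/w2.npz')['T']
uv=np.array([[305,23],[734,38],[673,352],[323,353]])/1.5625
n,r=nestfit(m,T,uv,[[135,-110,12],[-135,-110,12],[-135,110,12],[135,110,12]]);print(n,r.round(1).tolist())
def nc(uv,z):
    P=p2w(m,T,np.array(uv)/1.5625,z)[:,:2]-n[:2];c,s=np.cos(n[2]),np.sin(n[2]);return np.c_[c*P[:,0]+s*P[:,1],-s*P[:,0]+c*P[:,1]]*1000
print('idx tip',nc([[458,333]],.032),'rider',nc([[488,340]],.031),'peg',nc([[372,318]],.073),'knob',nc([[368,226]],.098))
for z in (.05,.08,.11,.14): print(z,p2w(m,T,np.array([[245,385]])/1.5625,z)[0],p2w(m,T2,np.array([[570,145]])/1.5625,z)[0])
n=[.592,.1085,-.097];p=n2w(n,[.092,.06]);print(p,to([*p,.095,n[2]-np.pi/2]))
E
```

```text
[ 0.5918  0.1117 -0.0989] [[-1.7, -0.5], [3.2, -1.7], [0.6, 2.3], [-1.7, 2.0]]
idx tip [[36.1997 82.1202]] rider [[15.0149 87.7904]] peg [[92.2595 55.0373]] knob [[91.9974 -1.5469]]
0.05 [0.7818 0.2063 0.05  ] [0.7817 0.2355 0.05  ]
0.08 [0.768  0.1898 0.08  ] [0.7701 0.2346 0.08  ]
0.11 [0.7542 0.1734 0.11  ] [0.7584 0.2337 0.11  ]
0.14 [0.7405 0.1569 0.14  ] [0.7467 0.2327 0.14  ]
[0.6894 0.1593] [-0.8  -1.37  6.09  0.  ]
```

Emit:
send_rows --motion "0 -0.8 -1.3 0 0; 0 -0.8 -1.3 3 0; 0 -0.8 -1.3 6.5 0; 0 -0.8 -1.3 9 0; 0 -0.8 -1.3 10.5 0"

```text
clock: 9.6
eef_pos: [0.6882, 0.159, 0.0504]
tool_rot: [-0.673, 0.74, 0.001, -0.001]
ft_force: [-0.4, 0.2, -0.4]
grip_width: 0.0427
grasp_force: 0.0
```

```bash
python3 - <<'E'
from h import *
st()
im,m,T=snap('wrist','w4')
cv2.imwrite('pics/w4b.png',cv2.resize(im[...,::-1],(800,600),interpolation=cv2.INTER_CUBIC))
E
```

```text
t9.6 pos [0.6882 0.159  0.0504] j [ 2.270e-01  7.670e-01  3.790e-01  1.186e+00  1.000e-03 -1.250e+00] yaw -1.665 tilt [-0.004  0.001] F [-0.4  0.2 -0.4] w 0.0427 g 0.0
```

View pics/w4b.png

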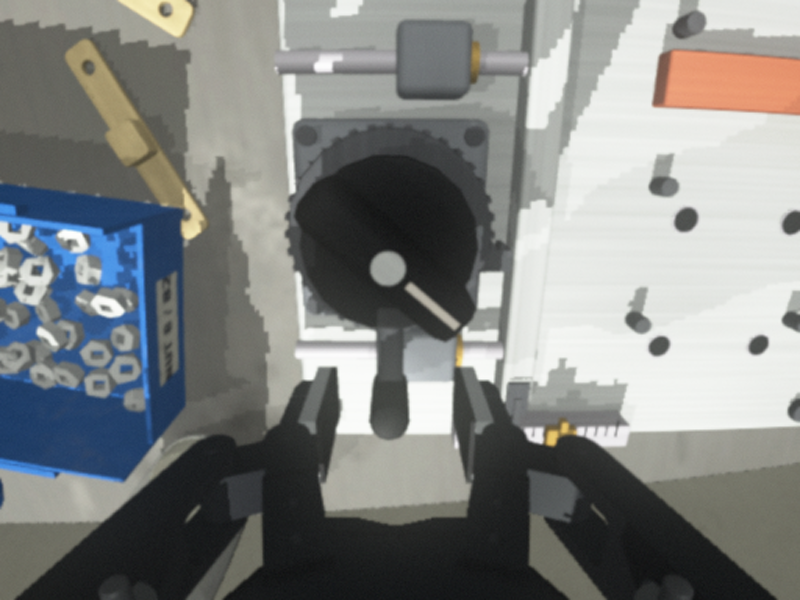

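Emit:
send_rows --motion "1 0 0 0 0; 1 0 0 0 0; 1 0 0 0 0; 1 0 0 0 0"

```text
clock: 10.05
eef_pos: [0.6905, 0.1594, 0.0552]
tool_rot: [-0.672, 0.74, -0.0, 0.002]
ft_force: [-1.0, 0.7, 0.8]
grip_width: 0.0111
grasp_force: 58.8
```

Emit:
send_rows --motion "1 0.06 0.84 0 -0.14; 1 0.23 1.66 0 -0.28; 1 0.52 2.45 0 -0.42; 1 0.92 3.19 0 -0.56; 1 1.41 3.87 0 -0.7"

```text
clock: 10.55
eef_pos: [0.652, 0.1497, 0.0552]
tool_rot: [0.887, -0.463, 0.002, -0.003]
ft_force: [2.1, 1.7, -2.0]
grip_width: 0.0115
grasp_force: 59.5
```

Emit:
send_rows --motion "1 0.06 0.84 0 -0.14; 1 0.2 1.54 0 -0.26; 1 0.2 1.54 0 -0.26; 1 0.2 1.54 0 -0.26"

```text
clock: 10.95
eef_pos: [0.6393, 0.1383, 0.0551]
tool_rot: [0.938, -0.348, 0.001, -0.001]
ft_force: [-1.1, -0.4, 4.2]
grip_width: 0.0113
grasp_force: 60.2
```

```bash
python3 - <<'E'
from h import *
st()
n=[.592,.109,-.097];o=bot.get_obs();P=o['eef_pos'][:2]-n2w(n,[.092,0]);print('lever angle',np.arctan2(P[1],P[0])-np.pi/2-n[2],np.linalg.norm(P))
im,m,T=snap('wrist','w5')
cv2.imwrite('pics/w5b.png',cv2.resize(im[...,::-1],(800,600),interpolation=cv2.INTER_CUBIC))
E
```

```text
t10.9 pos [0.6393 0.1383 0.0551] j [ 2.130e-01  6.560e-01  1.820e-01  1.093e+00  1.000e-03 -2.218e+00] yaw -0.711 tilt [0.003 0.001] F [-1.1 -0.4  4.2] w 0.0113 g 60.2
lever angle 0.956179414454672 0.05848794588457963
```

View pics/w5b.png

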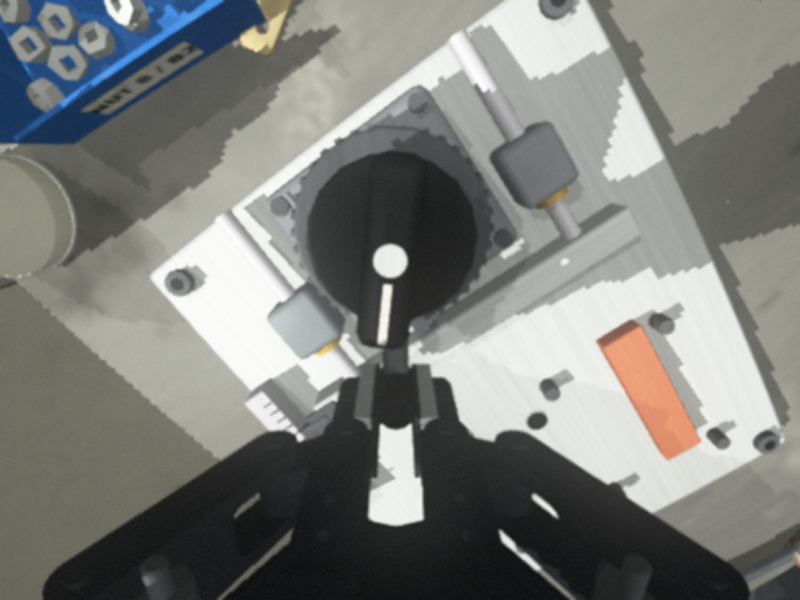

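Emit:
send_rows --motion "0 0 0 0 0; 0 0 0 0 0; 0 0 0 -3 0; 0 2 0 -6 0; 0 5.9 0 -6 0"

```text
clock: 11.5
eef_pos: [0.6854, 0.1023, 0.1192]
tool_rot: [0.939, -0.345, 0.003, -0.003]
ft_force: [2.1, 1.2, 1.0]
grip_width: 0.0427
grasp_force: 0.0
```

Emit:
send_rows --motion "0 0 0 1 0; 0 0 0 2.5 0; 0 0 0 3.5 0; 0 0 0 3.5 0"

```text
clock: 11.9
eef_pos: [0.6823, 0.1, 0.0766]
tool_rot: [0.938, -0.347, -0.001, -0.0]
ft_force: [0.9, 0.2, 0.3]
grip_width: 0.0429
grasp_force: 0.0
```

```bash
python3 - <<'E'
from h import *
st()
n=[.592,.109,-.097];print(to([*n2w(n,[.092,0]),.079,n[2]-np.pi+2.5]))
E
```

```text
t11.9 pos [0.6823 0.1    0.0766] j [ 1.450e-01  7.110e-01  3.450e-01  1.206e+00  1.000e-03 -2.288e+00] yaw -0.709 tilt [-0.002  0.001] F [0.9 0.2 0.3] w 0.0429 g 0.0
[ 0.09 -0.09 -0.24  0.03]
```

Emit:
send_rows --motion "1 0 0 -0.1 0; 1 0 0 -0.1 0; 1 0 0 -0.1 0; 1 0 0 -0.1 0"

```text
clock: 12.3
eef_pos: [0.6843, 0.1011, 0.0801]
tool_rot: [0.938, -0.347, 0.001, -0.002]
ft_force: [4.1, 4.2, -1.3]
grip_width: 0.0127
grasp_force: 60.5
```

Emit:
send_rows --motion "1 0 0 0 0.14; 1 0 0 0 0.28; 1 0 0 0 0.42; 1 0 0 0 0.56; 1 0 0 0 0.7"

```text
clock: 12.8
eef_pos: [0.6845, 0.1015, 0.0801]
tool_rot: [0.761, -0.649, 0.0, -0.003]
ft_force: [4.2, 5.1, -2.3]
grip_width: 0.0124
grasp_force: 58.7
```

Emit:
send_rows --motion "1 0 0 0 0.14; 1 0 0 0 0.28; 1 0 0 0 0.42; 1 0 0 0 0.56; 1 0 0 0 0.7"

```text
clock: 13.3
eef_pos: [0.6849, 0.1014, 0.0802]
tool_rot: [-0.492, 0.87, 0.0, 0.003]
ft_force: [5.2, 3.9, -2.7]
grip_width: 0.0129
grasp_force: 58.6
```

Emit:
send_rows --motion "1 0 0 0 0.14; 1 0 0 0 0.28; 1 0 0 0 0.4; 1 0 0 0 0.4"

```text
clock: 13.7
eef_pos: [0.6851, 0.1012, 0.0801]
tool_rot: [-0.311, 0.95, 0.001, 0.003]
ft_force: [6.8, 3.9, -2.4]
grip_width: 0.0128
grasp_force: 58.7
```

```bash
python3 - <<'E'
from h import *
st()
im,m,T=snap('wrist','w6')
cv2.imwrite('pics/w6b.png',cv2.resize(im[...,::-1],(800,600),interpolation=cv2.INTER_CUBIC))
E
```

```text
t13.7 pos [0.6851 0.1012 0.0801] j [ 0.146  0.709  0.35   1.206  0.002 -0.487] yaw -2.509 tilt [0.005 0.003] F [ 6.8  3.9 -2.4] w 0.0128 g 58.7
```

View pics/w6b.png

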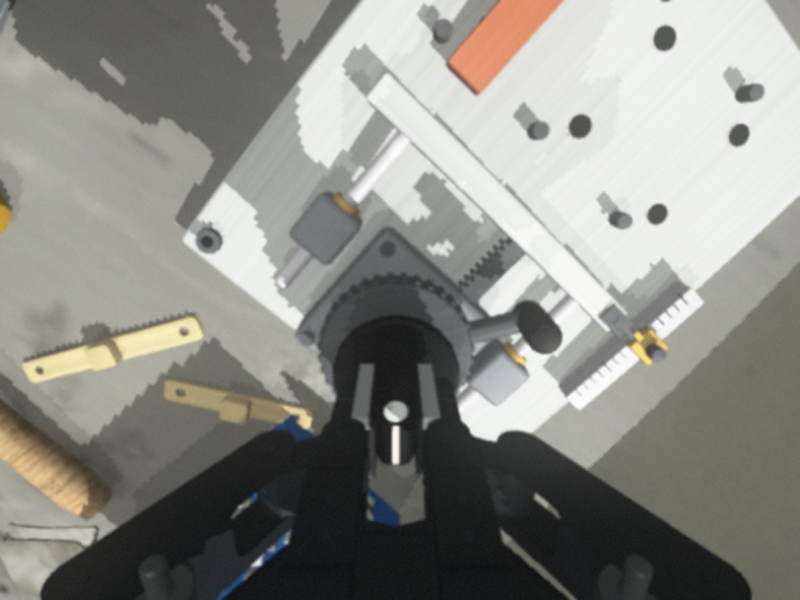

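```bash
python3 - <<'E'
from h import *
im=cv2.imread('pics/w6.png')[165:265,345:465]
cv2.imwrite('pics/w6c.png',cv2.resize(im,None,fx=6,fy=6,interpolation=cv2.INTER_CUBIC))
E
```

```text
(no output)
```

View pics/w6c.png

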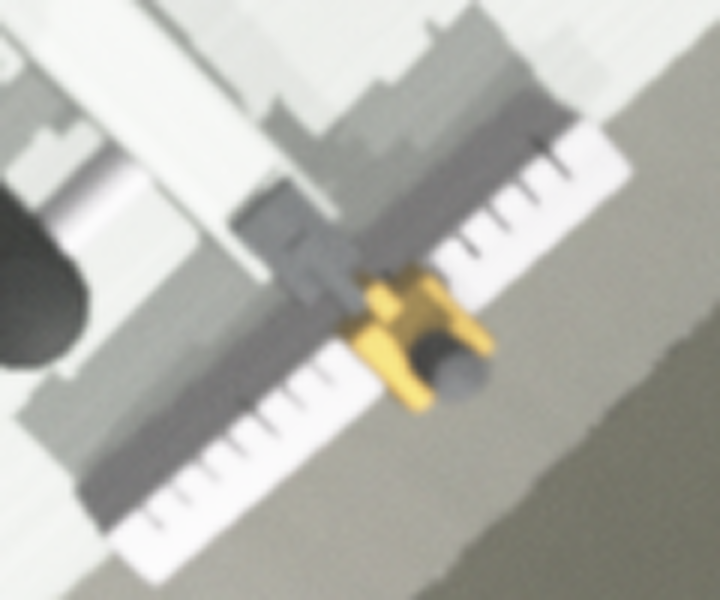

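Emit:
send_rows --motion "1 0 0 0 0.1; 1 0 0 0 0.2; 1 0 0 0 0.2; 1 0 0 0 0.2"

```text
clock: 14.15
eef_pos: [0.6852, 0.1011, 0.0801]
tool_rot: [-0.216, 0.976, 0.001, 0.003]
ft_force: [5.3, 3.7, -4.0]
grip_width: 0.0124
grasp_force: 58.7
```

```bash
python3 - <<'E'
from h import *
st();im,m,T=snap('wrist','w7')
n=[.592,.109,-.097]
c=w2p(m,T,[[*n2w(n,[.015,.088]),.031]])[0];print(c)
a,b=int(c[0]),int(c[1]);im=im[max(b-35,0):b+35,a-45:a+45,::-1]
# rectify: warp to nest-aligned plane z=.031, 12 px/mm, nest x right, nest y up
g=np.array([[x,y] for y in np.arange(105,65,-1/14) for x in np.arange(-10,45,1/14)])/1000
W=np.c_[n[0]+np.cos(n[2])*g[:,0]-np.sin(n[2])*g[:,1],n[1]+np.sin(n[2])*g[:,0]+np.cos(n[2])*g[:,1],np.full(len(g),.0315)]
uv=w2p(m,T,W).astype(np.float32).reshape(560,770,2)
cv2.imwrite('pics/w7r.png',cv2.remap(cv2.imread('pics/w7.png'),uv[...,0],uv[...,1],cv2.INTER_CUBIC))
E
```

```text
t14.2 pos [0.6852 0.1011 0.0801] j [ 0.145  0.709  0.35   1.206  0.002 -0.289] yaw -2.707 tilt [0.005 0.003] F [ 5.3  3.7 -4. ] w 0.0124 g 58.7
[406.96329654 184.69287211]
```

View pics/w7r.png

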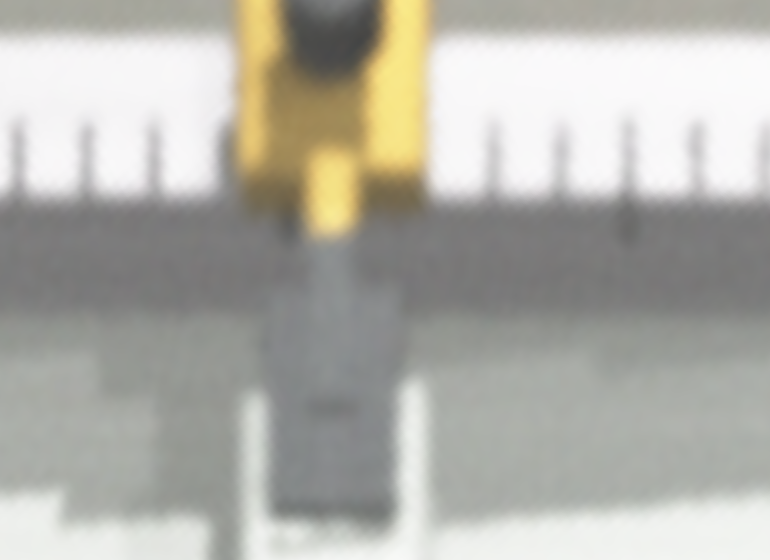

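Emit:
send_rows --motion "0 0 0 0 0; 0 0 0 0 0; 0 0 0 -1 0; 0 0 0 -4 0"

```text
clock: 14.6
eef_pos: [0.6803, 0.0991, 0.1167]
tool_rot: [-0.215, 0.977, 0.001, -0.004]
ft_force: [0.0, -0.2, -0.4]
grip_width: 0.0426
grasp_force: 0.0
```

Emit:
send_rows --motion "0 1.3 2.6 0 0.14; 0 2.6 5.3 0 0.28; 0 2.6 5.3 0 0.42; 0 2.6 5.3 0 0.56; 0 2.6 5.3 0 0.7"

```text
clock: 15.1
eef_pos: [0.6372, 0.1371, 0.1209]
tool_rot: [0.136, 0.991, 0.001, 0.001]
ft_force: [0.8, 0.6, 0.2]
grip_width: 0.0428
grasp_force: 0.0
```

Emit:
send_rows --motion "0 0 0 0 0.14; 0 0 0 0 0.28; 0 0 0 0 0.42; 0 0 0 0 0.45; 0 0 0 0 0.45"

```text
clock: 15.6
eef_pos: [0.6374, 0.1368, 0.1206]
tool_rot: [0.351, 0.936, 0.001, 0.0]
ft_force: [0.5, 0.4, 1.1]
grip_width: 0.0429
grasp_force: 0.0
```

```bash
python3 - <<'E'
from h import *
st();im,m,T=snap('wrist','w8')
print(to([.6393,.1383,.055,-.711+np.pi]))
n=[.592,.109,-.097]
g=np.array([[x,y] for y in np.arange(105,65,-1/10) for x in np.arange(-10,45,1/10)])/1000
W=np.c_[n[0]+np.cos(n[2])*g[:,0]-np.sin(n[2])*g[:,1],n[1]+np.sin(n[2])*g[:,0]+np.cos(n[2])*g[:,1],np.full(len(g),.0315)]
uv=w2p(m,T,W).astype(np.float32).reshape(400,550,2)
a=cv2.remap(cv2.imread('pics/w8.png'),uv[...,0],uv[...,1],cv2.INTER_CUBIC)
b=cv2.resize(cv2.imread('pics/w8.png')[180:],None,fx=.98,fy=.98)
cv2.imwrite('pics/w8r.png',np.vstack([a[:,:501],b[:,:501]]))
E
```

```text
t15.6 pos [0.6374 0.1368 0.1206] j [2.110e-01 6.020e-01 2.650e-01 1.232e+00 1.000e-03 9.280e-01] yaw 2.425 tilt [0.001 0.001] F [0.5 0.4 1.1] w 0.0429 g 0.0
[-0.04  0.23  6.55 -0.01]
```

View pics/w8r.png

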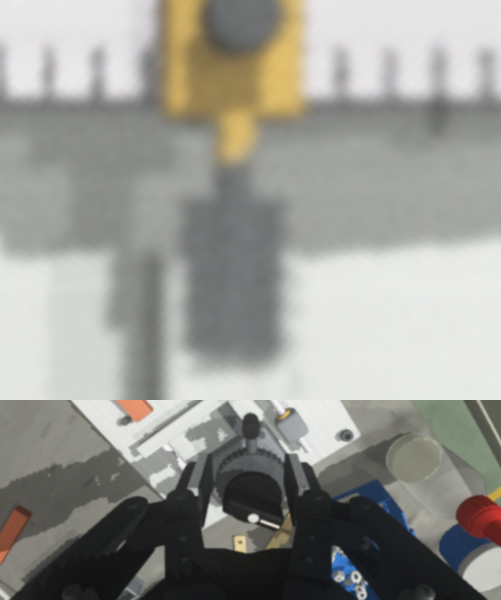

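Emit:
send_rows --motion "0 0 0.2 2.5 0; 0 0 0.2 5.5 0; 0 0 0.2 6.5 0; 0 0 0.2 6.5 0"

```text
clock: 16.05
eef_pos: [0.637, 0.1382, 0.0527]
tool_rot: [0.351, 0.937, -0.0, -0.002]
ft_force: [0.6, -0.3, 0.2]
grip_width: 0.0428
grasp_force: 0.0
```

Emit:
send_rows --motion "1 0 0 0 0; 1 0 0 0 0; 1 0 0 0 0; 1 0 0 0 0"

```text
clock: 16.45
eef_pos: [0.6398, 0.1386, 0.0567]
tool_rot: [0.351, 0.936, 0.001, 0.002]
ft_force: [-1.8, -1.9, 5.9]
grip_width: 0.0109
grasp_force: 58.8
```

Emit:
send_rows --motion "1 -0.06 0.84 0 0.14; 1 -0.23 1.66 0 0.28; 1 -0.52 2.45 0 0.42; 1 -0.92 3.19 0 0.56; 1 -1.41 3.87 0 0.7"

```text
clock: 16.95
eef_pos: [0.6747, 0.1587, 0.0567]
tool_rot: [0.653, 0.758, 0.001, -0.0]
ft_force: [-4.7, -2.7, 7.2]
grip_width: 0.0111
grasp_force: 59.3
```

Emit:
send_rows --motion "1 -0.06 0.84 0 0.14; 1 -0.18 1.48 0 0.25; 1 -0.24 1.71 0 0.29; 1 -0.24 1.71 0 0.29; 1 -0.24 1.71 0 0.29"

```text
clock: 17.45
eef_pos: [0.6905, 0.1593, 0.0567]
tool_rot: [0.753, 0.658, 0.0, -0.001]
ft_force: [-8.1, -1.2, 10.3]
grip_width: 0.0111
grasp_force: 59.4
```

```bash
python3 - <<'E'
from h import *
st()
n=[.592,.109,-.097];o=bot.get_obs();P=o['eef_pos'][:2]-n2w(n,[.092,0]);print('lever angle',np.arctan2(P[1],P[0])-np.pi/2-n[2],np.linalg.norm(P))
E
```

```text
t17.4 pos [0.6905 0.1593 0.0567] j [0.226 0.765 0.392 1.199 0.002 1.932] yaw 1.436 tilt [-0.001  0.002] F [-8.1 -1.2 10.3] w 0.0111 g 59.4
lever angle -0.019868928474340936 0.05959323161891633
```

Emit:
send_rows --motion "1 0 0.2 0 0.03; 1 0 0.3 0 0.04; 1 0 0.3 0 0.04"

```text
clock: 17.75
eef_pos: [0.6906, 0.1593, 0.0566]
tool_rot: [0.766, 0.643, -0.002, -0.003]
ft_force: [-15.6, 0.2, 13.5]
grip_width: 0.0113
grasp_force: 59.9
```

Emit:
send_rows --motion "0 0 0 0 0; 0 0 0 0 0; 0 0 0 -3 0; 0 0 0 -7 0; 0 0 0 -10 0"

```text
clock: 18.25
eef_pos: [0.6961, 0.1584, 0.1569]
tool_rot: [0.767, 0.642, 0.002, 0.0]
ft_force: [0.6, -0.2, 0.2]
grip_width: 0.0424
grasp_force: 0.0
```

```bash
python3 - <<'E'
from h import *
st();im,m,T=snap('wrist','w9')
n=[.592,.109,-.097]
g=np.array([[x,y] for y in np.arange(105,45,-1/6) for x in np.arange(-10,110,1/6)])/1000
def rect(z):
    W=np.c_[n[0]+np.cos(n[2])*g[:,0]-np.sin(n[2])*g[:,1],n[1]+np.sin(n[2])*g[:,0]+np.cos(n[2])*g[:,1],np.full(len(g),z)]
    uv=w2p(m,T,W).astype(np.float32).reshape(360,720,2);return cv2.remap(cv2.imread('pics/w9.png'),uv[...,0],uv[...,1],cv2.INTER_CUBIC)
cv2.imwrite('pics/w9r.png',rect(.0315))
print(to([*n2w(n,[-.06,-.06]),.2,n[2]+np.pi]))
E
```

```text
t18.2 pos [0.6961 0.1584 0.1569] j [2.230e-01 7.170e-01 5.660e-01 1.416e+00 1.000e-03 1.970e+00] yaw 1.395 tilt [0.004 0.002] F [ 0.6 -0.2  0.2] w 0.0424 g 0.0
[-13.25 -15.13  -3.65  -1.65]
```

View pics/w9r.png

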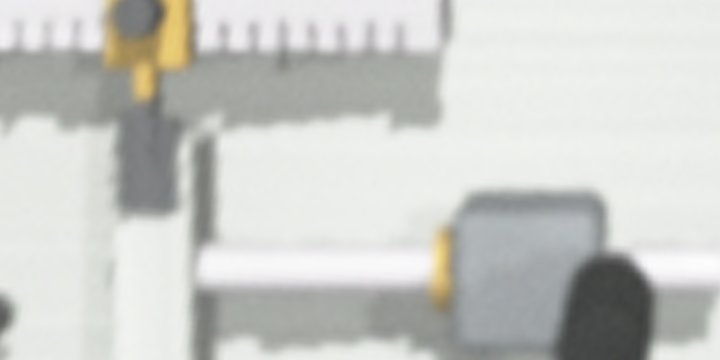

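Emit:
send_rows --motion "0 -3 -2.7 0 -0.14; 0 -6 -5.4 0 -0.28; 0 -9 -8.1 0 -0.42; 0 -12 -10.8 0 -0.56; 0 -13.3 -12.1 0 -0.7"

```text
clock: 18.8
eef_pos: [0.5502, 0.0466, 0.1544]
tool_rot: [0.498, 0.867, 0.0, -0.0]
ft_force: [1.1, 0.4, 0.1]
grip_width: 0.0427
grasp_force: 0.0
```

Emit:
send_rows --motion "0 0 0 0 -0.14; 0 0 0 0 -0.28; 0 0 0 0 -0.42; 0 0 0 0 -0.56; 0 0 0 0 -0.7"

```text
clock: 19.3
eef_pos: [0.5533, 0.0485, 0.1545]
tool_rot: [0.17, 0.985, 0.001, 0.001]
ft_force: [0.2, -0.1, 0.4]
grip_width: 0.0427
grasp_force: 0.0
```

Emit:
send_rows --motion "0 0 0 0 -0.14; 0 0 0 0 -0.25; 0 0 0 0 -0.25"

```text
clock: 19.6
eef_pos: [0.5532, 0.0485, 0.1544]
tool_rot: [0.049, 0.999, 0.001, 0.001]
ft_force: [0.1, -0.6, 1.2]
grip_width: 0.043
grasp_force: 0.0
```

```bash
cat >> h.py <<'E'
def bars(cam,name,z,minL=.05):
    im,m,T=snap(cam,name);hsv=cv2.cvtColor(im,cv2.COLOR_RGB2HSV)
    mk=cv2.inRange(hsv,(3,110,90),(20,255,255));k,l,s,_=cv2.connectedComponentsWithStats(mk);out=[]
    for i in range(1,k):
        if s[i,4]<80: continue
        cs=cv2.findContours((l==i).astype(np.uint8),0,cv2.CHAIN_APPROX_NONE)[0][0][:,0]
        W=p2w(m,T,cs,z)[:,:2]; (cx,cy),wh,a=cv2.minAreaRect((W*1000).astype(np.float32)); b=cv2.boxPoints(((cx,cy),wh,a))
        e=max([b[1]-b[0],b[2]-b[1]],key=np.linalg.norm);an=np.arctan2(e[1],e[0])%np.pi
        if max(wh)>minL*1000: out.append((cx/1000,cy/1000,an,max(wh),min(wh)));print('bar',np.round(out[-1],4),'edge' if (s[i,0]==0 or s[i,1]==0 or s[i,0]+s[i,2]>=512 or s[i,1]+s[i,3]>=384) else '')
    return out
E
python3 - <<'E'
from h import *
st();b=bars('wrist','w10',.02)
n=[.592,.109,-.097]
for q in b:
    d=np.array(q[:2])-n[:2];c,s=np.cos(n[2]),np.sin(n[2]);print('nest',c*d[0]+s*d[1],-s*d[0]+c*d[1],to([q[0],q[1],.014,q[2]]))
E
```

```text
t19.6 pos [0.5532 0.0485 0.1544] j [8.700e-02 3.910e-01 1.100e-02 1.189e+00 1.000e-03 1.840e-01] yaw 3.044 tilt [0.002 0.001] F [ 0.1 -0.6  1.2] w 0.0430 g 0.0
bar [ 0.4201 -0.1599  1.7226 78.6818 20.7014] edge
bar [5.35100e-01 5.99000e-02 3.04580e+00 7.80857e+01 1.80361e+01] 
bar [ 0.4919 -0.1786  1.7315 99.2428 18.9949] edge
bar [  0.5592  -0.2028   1.7179 107.8766  19.8616] edge
nest -0.14504817016467836 -0.284261626463007 [ 11.17 -22.05  14.04   1.32]
nest -0.051891652385624806 -0.054349699530828126 [ 1.9   0.96 14.04 -0.  ]
nest -0.07179881787953687 -0.29599427455662597 [  3.84 -23.21  14.04   1.31]
nest -0.002446838266912322 -0.3135290805162938 [ -3.1  -24.95  14.04   1.32]
```

Emit:
send_rows --motion "0 2.1 1 3 0; 0 2.1 1 7 0; 0 2.1 1 11 0; 0 2.1 1 13.5 0; 0 2.1 1 14 0"

```text
clock: 20.15
eef_pos: [0.53, 0.0604, 0.0111]
tool_rot: [0.049, 0.999, 0.0, -0.003]
ft_force: [-0.0, -0.7, 0.1]
grip_width: 0.0427
grasp_force: 0.0
```

Emit:
send_rows --motion "1 0 0 0 0; 1 0 0 0 0; 1 0 0 0 0; 1 0 0 0 0"

```text
clock: 20.55
eef_pos: [0.5339, 0.0608, 0.0157]
tool_rot: [0.048, 0.999, 0.001, 0.002]
ft_force: [0.1, 0.5, -0.1]
grip_width: 0.0177
grasp_force: 59.5
```

Emit:
send_rows --motion "1 0 0 -2 0; 1 0 0 -5 0; 1 0 0 -8 0; 1 0 0 -8 0"

```text
clock: 20.95
eef_pos: [0.5366, 0.061, 0.0997]
tool_rot: [0.048, 0.999, 0.002, 0.006]
ft_force: [1.5, 0.8, -1.7]
grip_width: 0.0178
grasp_force: 59.5
```

```bash
python3 - <<'E'
from h import *
st();print(to([.68,-.2,.09,1.7]))
im,m,T=snap('top','t1')
for d in boxes_of('top','tray')[:2]: print(np.round(d['rect'],1),p2w(m,T,d['rect'][:2],.022))
E
```

```text
t20.9 pos [0.5366 0.061  0.0997] j [ 1.130e-01  4.020e-01 -1.250e-01  1.032e+00  1.000e-03  2.090e-01] yaw 3.045 tilt [0.011 0.003] F [ 1.5  0.8 -1.7] w 0.0178 g 59.5
[-16.8  -24.59   0.97   1.34]
[176.4 183.5  68.3  91.8] [[0.59119859 0.08925065 0.022     ]]
```

Emit:
send_rows --motion "1 -2.7 -4 0 0; 1 -5.4 -8 0 0; 1 -8.1 -12 0 0; 1 -10.8 -16 0 0; 1 -13.5 -20 0 0"

```text
clock: 21.55
eef_pos: [0.6472, -0.1529, 0.0922]
tool_rot: [0.048, 0.999, 0.001, -0.001]
ft_force: [1.3, 0.8, -1.3]
grip_width: 0.0179
grasp_force: 59.5
```

Emit:
send_rows --motion "1 -1.7 -2.4 0 0.14; 1 -3.3 -4.6 0 0.28; 1 -3.3 -4.6 0 0.42; 1 -3.3 -4.6 0 0.56; 1 -3.3 -4.6 0 0.7"

```text
clock: 22.05
eef_pos: [0.6748, -0.2006, 0.0913]
tool_rot: [0.391, 0.92, 0.001, -0.002]
ft_force: [-0.8, 0.2, -1.3]
grip_width: 0.0179
grasp_force: 59.5
```

Emit:
send_rows --motion "1 0 0 0 0.14; 1 0 0 0 0.28; 1 0 0 0 0.42; 1 0 0 0 0.56; 1 0 0 0 0.64"

```text
clock: 22.55
eef_pos: [0.6749, -0.2001, 0.0917]
tool_rot: [0.66, 0.751, -0.0, -0.002]
ft_force: [0.1, 0.1, -0.8]
grip_width: 0.0178
grasp_force: 59.5
```

```bash
python3 - <<'E'
from h import *
st();im,m,T=snap('wrist','w11')
for d in boxes_of('wrist','tray')[:2]: print(d['conf'],np.round(d['rect'],1),p2w(m,T,d['rect'][:2],.022))
cv2.imwrite('pics/w11b.png',cv2.resize(im[...,::-1],(640,480)))
E
```

```text
t22.6 pos [ 0.6749 -0.2001  0.0917] j [-0.289  0.732  0.425  1.267  0.002  1.152] yaw 1.700 tilt [-0.003  0.002] F [ 0.1  0.1 -0.8] w 0.0178 g 59.5
0.83 [268.4 198.4 152.5 153.2] [[ 0.68596091 -0.19449929  0.022     ]]
```

View pics/w11b.png

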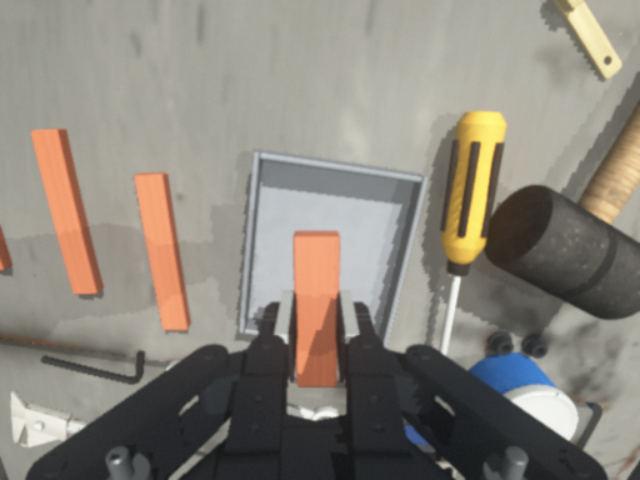

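Emit:
send_rows --motion "1 0 0.7 2 0; 1 0 0.7 4 0; 1 0 0.7 6 0; 1 0 0.7 7.2 0; 1 0 0.7 7.6 0"

```text
clock: 23.15
eef_pos: [0.6813, -0.1987, 0.0144]
tool_rot: [0.658, 0.753, -0.0, -0.003]
ft_force: [-0.3, -0.0, -1.9]
grip_width: 0.0176
grasp_force: 59.5
```

Emit:
send_rows --motion "1 0 0 0.1 0; 0.3 0 0 0.1 0; 0.3 0 0 0.1 0; 0.3 0 0 0 0; 0.2 0 0 -3 0"

```text
clock: 23.65
eef_pos: [0.6801, -0.1986, 0.0445]
tool_rot: [0.658, 0.753, -0.001, -0.004]
ft_force: [-0.5, 0.1, -0.7]
grip_width: 0.034
grasp_force: 0.0
```

Emit:
send_rows --motion "0 0 0 -3 0; 0 0 -3 -6 0; 0 0 -7 -8 0; 0 0 -7 -8 0"

```text
clock: 24.05
eef_pos: [0.611, -0.2101, 0.1328]
tool_rot: [0.659, 0.752, 0.001, 0.001]
ft_force: [0.7, 0.0, 0.2]
grip_width: 0.0425
grasp_force: 0.0
```

```bash
python3 - <<'E'
from h import *
st();b=bars('wrist','w12',.01)
for q in b: print(to([q[0],q[1],.005,q[2]]))
E
```

```text
t24.1 pos [ 0.611  -0.2101  0.1328] j [-3.310e-01  5.810e-01  2.610e-01  1.248e+00  1.000e-03  1.107e+00] yaw 1.703 tilt [ 0.004 -0.   ] F [0.7 0.  0.2] w 0.0425 g 0.0
bar [  0.4244  -0.1916   1.7249 119.0502  24.0421] 
bar [  0.7716  -0.1475   1.701  100.3234  35.3838] 
bar [  0.4968  -0.2006   1.7298 118.6393  21.9461] 
bar [  0.5652  -0.2216   1.7187 118.2219  20.4569] 
bar [ 0.6831 -0.2023  1.7108 80.2931 20.136 ] 
[  4.3  -18.45  12.66  -0.02]
[ 4.08 16.55 12.66  0.  ]
[  2.45 -11.4   12.66  -0.03]
[-0.54 -4.9  12.66 -0.02]
[-1.900e-01  7.040e+00  1.266e+01 -1.000e-02]
```

Emit:
send_rows --motion "0 -0.3 -2.5 4 -0.02; 0 -0.5 -4.9 8 -0.02; 0 -0.5 -4.9 11 -0.02; 0 -0.5 -4.9 12.3 -0.02; 0 -0.5 -4.9 12.7 -0.02"

```text
clock: 24.6
eef_pos: [0.5661, -0.2199, -0.0005]
tool_rot: [0.65, 0.76, 0.001, -0.001]
ft_force: [-0.2, -0.2, 0.1]
grip_width: 0.0424
grasp_force: 0.0
```

Emit:
send_rows --motion "0 0 0 0 0; 1 0 0 0 0; 1 0 0 0 0; 1 0 0 0 0; 1 0 0 0 0"

```text
clock: 25.1
eef_pos: [0.5679, -0.2208, 0.0032]
tool_rot: [0.65, 0.76, 0.002, 0.002]
ft_force: [0.6, 0.8, 6.1]
grip_width: 0.0181
grasp_force: 60.2
```

Emit:
send_rows --motion "1 0 0 -2 0; 1 0 0 -4 0; 1 0 0 -7 0; 1 0 0 -8 0; 1 0 0 -8 0"

```text
clock: 25.6
eef_pos: [0.5672, -0.2209, 0.0829]
tool_rot: [0.651, 0.759, 0.002, 0.002]
ft_force: [1.3, 0.5, -1.8]
grip_width: 0.0177
grasp_force: 59.3
```

```bash
python3 - <<'E'
from h import *
st();n=[.592,.109,-.097];print(to([*n2w(n,[-.062,.064]),.085,n[2]+np.pi]))
E
```

```text
t25.6 pos [ 0.5672 -0.2209  0.0829] j [-0.372  0.547  0.064  1.084  0.002  1.045] yaw 1.725 tilt [ 0.005 -0.   ] F [ 1.3  0.5 -1.8] w 0.0177 g 59.3
[39.96  3.09 -0.21 -1.32]
```

Emit:
send_rows --motion "1 4.5 0.4 0 0; 1 9 0.8 0 0; 1 13.5 1.2 0 0; 1 18 1.6 0 0; 1 22.5 2 0 0"

```text
clock: 26.1
eef_pos: [0.5494, 0.0066, 0.0794]
tool_rot: [0.651, 0.759, -0.0, -0.001]
ft_force: [0.1, -0.7, -2.3]
grip_width: 0.0179
grasp_force: 59.3
```

Emit:
send_rows --motion "1 4.5 0.4 0 -0.14; 1 9 0.8 0 -0.28; 1 13.5 1.1 0 -0.42; 1 17.4 1.1 0 -0.56; 1 17.4 1.1 0 -0.7"

```text
clock: 26.6
eef_pos: [0.5332, 0.1834, 0.0796]
tool_rot: [0.345, 0.939, 0.001, -0.001]
ft_force: [-0.5, -0.4, -1.4]
grip_width: 0.0178
grasp_force: 59.3
```

Emit:
send_rows --motion "1 0 0 0 -0.14; 1 0 0 0 -0.28; 1 0 0 0 -0.42; 1 0 0 0 -0.56; 1 0 0 0 -0.62"

```text
clock: 27.1
eef_pos: [0.5339, 0.1782, 0.0794]
tool_rot: [0.046, 0.999, 0.0, -0.001]
ft_force: [0.4, 0.3, -1.7]
grip_width: 0.0177
grasp_force: 59.3
```

Emit:
send_rows --motion "1 0 0 1 0; 1 0 0 2 0; 1 0 0 2 0; 1 0 0 2 0"

```text
clock: 27.5
eef_pos: [0.5344, 0.1784, 0.0603]
tool_rot: [0.049, 0.999, 0.0, -0.001]
ft_force: [-0.4, 0.3, -1.5]
grip_width: 0.0174
grasp_force: 59.3
```

```bash
python3 - <<'E'
from h import *
st();n=[.592,.109,-.097];print(to([*n2w(n,[-.062,.064]),.016,n[2]+np.pi]))
b=bars('wrist','w13',.067)
im=cv2.imread('pics/w13.png');cv2.imwrite('pics/w13b.png',cv2.resize(im,(640,480)))
E
```

```text
t27.5 pos [0.5344 0.1784 0.0603] j [ 0.322  0.493 -0.094  0.985  0.001  0.419] yaw 3.044 tilt [-0.001  0.001] F [-0.4  0.3 -1.5] w 0.0174 g 59.3
[-0.2   0.05  4.43 -0.  ]
bar [  0.5337   0.1778   3.0443 118.2656  20.3284]
```

View pics/w13b.png

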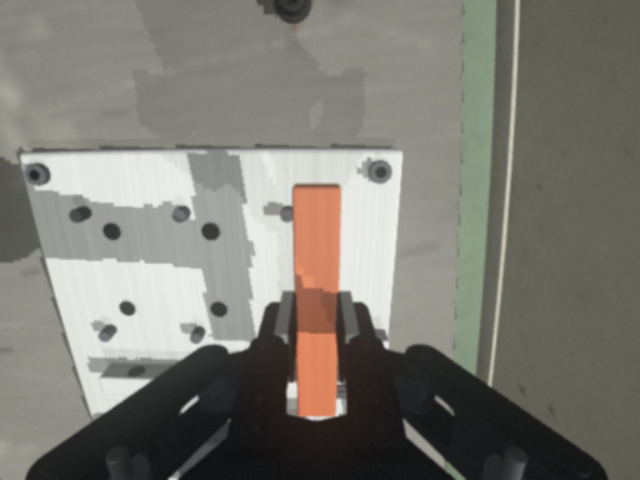

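Emit:
send_rows --motion "1 0 0 1.5 0; 1 0 0 3 0; 1 0 0 3.8 0; 1 0 0 4.1 0; 1 0 0 4.3 0"

```text
clock: 28.05
eef_pos: [0.5355, 0.1788, 0.0187]
tool_rot: [0.048, 0.999, 0.001, 0.001]
ft_force: [0.2, -0.0, -1.9]
grip_width: 0.0179
grasp_force: 59.3
```

```bash
python3 - <<'E'
from h import *
st()
m=vision.camera_model('wrist');T=np.load('pics/w13.npz')['T']
uv=np.array([[181,213],[197,333],[80,213],[108,332]])*.8
print(nestfit(m,T,uv,[[-100,-14,18],[-20,-14,18],[-100,-74,18],[-20,-74,18]],(.592,.109,-.097)))
uv=np.array([[20,152],[403,150]])*.8
print(nestfit(m,T,uv,[[-135,-110,12],[-135,110,12]],(.592,.109,-.097)))
E
```

```text
t28.1 pos [0.5355 0.1788 0.0187] j [ 0.322  0.542 -0.138  0.89   0.001  0.419] yaw 3.045 tilt [0.001 0.001] F [ 0.2 -0.  -1.9] w 0.0179 g 59.3
(array([ 0.59124957,  0.11052766, -0.09714938]), array([[ 0.38603712, -0.76178991],
       [ 0.70179189,  0.97618598],
       [-0.50862604, -0.28654021],
       [-0.66322848,  0.52599896]]))
(array([ 0.5927213 ,  0.11008159, -0.10154022]), array([[-2.95004817,  0.66715925],
       [ 2.54397252,  0.20000539]]))
```

Emit:
send_rows --motion "1 0 0 0.2 0; 1 0 -0.2 0.3 0; 1 0 -0.4 0.3 0; 1 0 -0.6 0.3 0; 1 0 -0.6 0.3 0"

```text
clock: 28.55
eef_pos: [0.5354, 0.1757, 0.016]
tool_rot: [0.048, 0.999, 0.004, 0.001]
ft_force: [-0.1, 8.7, -5.3]
grip_width: 0.0174
grasp_force: 59.0
```

```bash
cat >> h.py <<'E'
def nc(p,n=(.592,.1095,-.097)):
    d=np.array(p[:2])-n[:2];c,s=np.cos(n[2]),np.sin(n[2]);return np.round([1000*(c*d[0]+s*d[1]),1000*(-s*d[0]+c*d[1])],1)
E
python3 -c "
from h import *
st();print(nc(bot.get_obs()['eef_pos']))"
```

```text
t28.6 pos [0.5354 0.1757 0.016 ] j [ 0.313  0.542 -0.147  0.878  0.007  0.409] yaw 3.046 tilt [0.002 0.008] F [-0.1  8.7 -5.3] w 0.0174 g 59.0
[-62.8  60.4]
```

Emit:
send_rows --motion "1 -0.3 0 0 0; 1 -0.6 0 0 0; 1 -0.8 0 0 0; 1 -1 0 0 0; 1 -1.1 0 0 0"

```text
clock: 29.05
eef_pos: [0.5441, 0.1748, 0.0156]
tool_rot: [0.047, 0.999, 0.004, -0.001]
ft_force: [-4.4, 8.3, -1.8]
grip_width: 0.0181
grasp_force: 59.4
```

```bash
python3 -c "
from h import *
st();print(nc(bot.get_obs()['eef_pos']))"
```

```text
t29.1 pos [0.5441 0.1748 0.0156] j [ 0.307  0.558 -0.118  0.894  0.008  0.401] yaw 3.047 tilt [-0.002  0.008] F [-4.4  8.3 -1.8] w 0.0181 g 59.4
[-54.   60.4]
```

Emit:
send_rows --motion "1 -0.15 0 0 0; 1 -0.3 0 0 0; 1 -0.3 0 0 0"

```text
clock: 29.35
eef_pos: [0.5449, 0.1747, 0.0154]
tool_rot: [0.047, 0.999, 0.004, -0.003]
ft_force: [-8.3, 9.4, 1.1]
grip_width: 0.0177
grasp_force: 59.7
```

```bash
python3 -c "
from h import *
st();print(nc(bot.get_obs()['eef_pos']))"
```

```text
t29.4 pos [0.5449 0.1747 0.0154] j [ 0.305  0.562 -0.112  0.901  0.01   0.399] yaw 3.048 tilt [-0.006  0.008] F [-8.3  9.4  1.1] w 0.0177 g 59.7
[-53.2  60.4]
```

Emit:
send_rows --motion "0.2 0 0 0 0; 0 0 0 0 0; 0 0 0 0 0; 0 0 0 -1 0; 0 0 0 -5 0"

```text
clock: 29.85
eef_pos: [0.5453, 0.1698, 0.0626]
tool_rot: [0.049, 0.999, -0.001, -0.004]
ft_force: [0.6, -0.8, 0.5]
grip_width: 0.0423
grasp_force: 0.0
```

Emit:
send_rows --motion "0 -1.5 -4 -2 0; 0 -3 -8 -4 0; 0 -3 -12 -5 0; 0 -3 -12 -5 0"

```text
clock: 30.25
eef_pos: [0.5684, 0.0441, 0.1186]
tool_rot: [0.052, 0.999, 0.0, 0.003]
ft_force: [-0.0, 0.9, 0.3]
grip_width: 0.0427
grasp_force: 0.0
```

```bash
python3 -c "
from h import *
st();b=bars('wrist','w14',.022)
for q in b: print(nc(q),round(q[2]-np.pi+.097,4))
b=bars('top','t2',.01)
print(to([.51,-.2,.13,1.72]))"
```

```text
t30.2 pos [0.5684 0.0441 0.1186] j [ 7.800e-02  4.440e-01 -6.000e-03  1.116e+00 -1.000e-03  1.810e-01] yaw 3.038 tilt [ 0.006 -0.   ] F [-0.   0.9  0.3] w 0.0427 g 0.0
bar [  0.5448   0.1729   3.0488 117.2334  19.6795] 
bar [ 0.4893 -0.1568  1.7178 61.4627 19.4688] edge
bar [ 0.6739 -0.189   1.7307 83.5506 21.041 ] 
bar [ 0.7601 -0.1051  2.3251 50.0497 11.7247] 
[-53.1  58.5] 0.0042
[ -76.4 -275. ] -1.3267
[ 110.4 -289.2] -1.3139
[ 188.1 -197.3] -0.7195
bar [  1.1983  -0.9651   1.2923 110.8426  22.6213] edge
bar [ 8.832000e-01 -6.250000e-02  1.251000e+00  1.798337e+02  2.421240e+01] 
bar [ 0.6845 -0.2017  1.7041 79.6879 20.3536] 
bar [  0.4962  -0.2003   1.7434 119.1381  21.8476] 
bar [  0.4225  -0.192    1.7257 121.6365  22.0305] 
[  3.25 -25.22  -1.34   1.32]
```

```bash
python3 -c "
from h import *
print(to([.4966,-.2005,.12,1.73]))"
```

```text
[  4.58 -25.4   -0.34   1.31]
```

Emit:
send_rows --motion "0 0.9 -4.8 0 0; 0 1.8 -9.6 0 0; 0 2.7 -14.4 0 0; 0 3.6 -19.2 0 0; 0 4.2 -22.5 0 0"

```text
clock: 30.85
eef_pos: [0.5024, -0.1722, 0.1149]
tool_rot: [0.048, 0.999, 0.001, 0.0]
ft_force: [1.1, -0.1, 0.2]
grip_width: 0.0428
grasp_force: 0.0
```

Emit:
send_rows --motion "0 0.4 -2.9 0 0.14; 0 0.4 -2.9 0 0.28; 0 0.4 -2.9 0 0.42; 0 0.4 -2.9 0 0.56; 0 0.4 -2.9 0 0.7"

```text
clock: 31.35
eef_pos: [0.4967, -0.1983, 0.1147]
tool_rot: [0.39, 0.921, 0.001, -0.0]
ft_force: [0.3, -0.2, -0.3]
grip_width: 0.0427
grasp_force: 0.0
```

Emit:
send_rows --motion "0 0 0 0 0.14; 0 0 0 0 0.28; 0 0 0 0 0.42; 0 0 0 0 0.56; 0 0 0 0 0.61"

```text
clock: 31.85
eef_pos: [0.4968, -0.198, 0.1147]
tool_rot: [0.647, 0.762, 0.001, -0.001]
ft_force: [-1.3, 0.5, -0.1]
grip_width: 0.0427
grasp_force: 0.0
```

```bash
python3 -c "
from h import *
st();b=bars('wrist','w15',.01,.07)
for q in b: print(to([q[0],q[1],.004,q[2]]))"
```

```text
t31.9 pos [ 0.4968 -0.198   0.1147] j [-0.38   0.387 -0.105  1.079  0.002  1.028] yaw 1.734 tilt [0.    0.002] F [-1.3  0.5 -0.1] w 0.0427 g 0.0
bar [  0.4219  -0.1916   1.7235 118.192   21.09  ] 
bar [  0.4947  -0.201    1.7306 118.6453  19.594 ] 
bar [ 0.6824 -0.2024  1.7063 80.7549 23.8152] 
[ 1.850e+00 -7.280e+00  1.107e+01  1.000e-02]
[-0.26 -0.25 11.07  0.  ]
[-3.43 18.25 11.07  0.03]
```

Emit:
send_rows --motion "0 -0.2 -0.1 4 0; 0 -0.3 -0.2 8 0; 0 -0.3 -0.2 10 0; 0 -0.3 -0.2 10.8 0; 0 -0.3 -0.2 11.1 0"

```text
clock: 32.4
eef_pos: [0.4949, -0.2017, 0.0032]
tool_rot: [0.646, 0.763, 0.001, -0.001]
ft_force: [-0.6, -0.4, -0.4]
grip_width: 0.0429
grasp_force: 0.0
```

Emit:
send_rows --motion "0 0 0 0 0; 1 0 0 0 0; 1 0 0 0 0; 1 0 0 0 0; 1 0 0 0 0"

```text
clock: 32.9
eef_pos: [0.4965, -0.203, 0.0057]
tool_rot: [0.647, 0.763, 0.001, 0.001]
ft_force: [-0.4, 0.6, 6.7]
grip_width: 0.0178
grasp_force: 58.8
```

Emit:
send_rows --motion "1 0 0 -2 0; 1 0 0 -4 0; 1 0 0 -7 0; 1 0 0 -8 0; 1 0 0 -8 0"

```text
clock: 33.4
eef_pos: [0.4965, -0.2033, 0.0857]
tool_rot: [0.647, 0.763, 0.001, 0.002]
ft_force: [0.5, -0.7, -2.5]
grip_width: 0.0176
grasp_force: 59.2
```

```bash
python3 - <<'E'
from h import *
st();n=[.592,.1095,-.097];print(to([*n2w(n,[-.062,.0045]),.085,n[2]+np.pi]))
E
```

```text
t33.4 pos [ 0.4965 -0.2033  0.0857] j [-0.39   0.415 -0.146  1.005  0.002  1.017] yaw 1.735 tilt [ 0.005 -0.   ] F [ 0.5 -0.7 -2.5] w 0.0176 g 59.2
[31.34  8.66  0.07 -1.31]
```

Emit:
send_rows --motion "1 4.5 1.25 0 0; 1 9 2.5 0 0; 1 13.5 3.75 0 0; 1 18 5 0 0; 1 22.5 6.2 0 0"

```text
clock: 33.9
eef_pos: [0.5183, 0.031, 0.0825]
tool_rot: [0.647, 0.763, -0.0, -0.001]
ft_force: [0.9, -0.8, -2.9]
grip_width: 0.0173
grasp_force: 59.2
```

Emit:
send_rows --motion "1 4.4 1.2 0 -0.14; 1 8.8 2.4 0 -0.28; 1 8.8 2.4 0 -0.42; 1 8.8 2.4 0 -0.56; 1 8.8 2.4 0 -0.7"

```text
clock: 34.4
eef_pos: [0.5273, 0.1207, 0.0823]
tool_rot: [0.343, 0.939, -0.0, -0.001]
ft_force: [-0.0, 0.0, -2.0]
grip_width: 0.0173
grasp_force: 59.3
```

Emit:
send_rows --motion "1 0 0 0 -0.14; 1 0 0 0 -0.28; 1 0 0 0 -0.42; 1 0 0 0 -0.56; 1 0 0 0 -0.61"

```text
clock: 34.9
eef_pos: [0.5274, 0.1199, 0.0824]
tool_rot: [0.047, 0.999, 0.0, -0.001]
ft_force: [-0.0, 0.4, -2.5]
grip_width: 0.0173
grasp_force: 59.3
```

Emit:
send_rows --motion "1 0 0 1 0; 1 0 0 2 0; 1 0 0 2 0; 1 0 0 2 0"

```text
clock: 35.3
eef_pos: [0.5279, 0.12, 0.0632]
tool_rot: [0.049, 0.999, 0.0, -0.001]
ft_force: [-0.5, 0.4, -1.3]
grip_width: 0.0176
grasp_force: 59.3
```

```bash
python3 - <<'E'
from h import *
st();n=[.592,.1095,-.097];b=bars('wrist','w16',bot.get_obs()['eef_pos'][2]+.005)
for q in b: print(nc(q))
print(nc(bot.get_obs()['eef_pos']),to([*n2w(n,[-.062,.0045]),.018,n[2]+np.pi]))
E
```

```text
t35.3 pos [0.5279 0.12   0.0632] j [ 0.223  0.452 -0.154  0.966  0.001  0.32 ] yaw 3.044 tilt [-0.001  0.001] F [-0.5  0.4 -1.3] w 0.0176 g 59.3
bar [  0.5236   0.1198   3.0443 118.5672  19.7856] 
bar [ 0.5138  0.1621  3.037  77.9377 14.9774] 
[-69.    3.6]
[-83.   44.8]
[-64.2   4.4] [-0.22  0.01  4.59 -0.  ]
```

Emit:
send_rows --motion "1 0 0 1.5 0; 1 0 0 3 0; 1 0 0 3.9 0; 1 0 0 4.3 0; 1 0 0 4.5 0"

```text
clock: 35.85
eef_pos: [0.5289, 0.1203, 0.0194]
tool_rot: [0.048, 0.999, 0.001, 0.0]
ft_force: [-0.0, -0.4, -2.3]
grip_width: 0.0177
grasp_force: 59.3
```

Emit:
send_rows --motion "1 0 -0.1 0 0; 1 0 -0.3 0 0; 1 0 -0.5 0.1 0; 1 0 -0.7 0.1 0; 1 0 -0.7 0.1 0"

```text
clock: 36.35
eef_pos: [0.5292, 0.116, 0.0194]
tool_rot: [0.048, 0.999, 0.004, 0.001]
ft_force: [-0.3, 6.6, -1.7]
grip_width: 0.0174
grasp_force: 59.4
```

Emit:
send_rows --motion "1 -0.4 0 0 0; 1 -0.8 0 0 0; 1 -1 0 0 0; 1 -1.2 0 0 0; 1 -1.4 0 0 0"

```text
clock: 36.85
eef_pos: [0.54, 0.1149, 0.0182]
tool_rot: [0.047, 0.999, 0.004, -0.002]
ft_force: [-4.2, 9.3, -2.3]
grip_width: 0.0177
grasp_force: 59.3
```

```bash
python3 -c "
from h import *
st();print(nc(bot.get_obs()['eef_pos']))"
```

```text
t36.9 pos [0.54   0.1149 0.0182] j [ 0.205  0.525 -0.171  0.877  0.008  0.3  ] yaw 3.047 tilt [-0.003  0.008] F [-4.2  9.3 -2.3] w 0.0177 g 59.3
[-52.3   0.3]
```

Emit:
send_rows --motion "1 -0.1 0 0.1 0; 1 -0.2 0 0.1 0; 1 -0.3 0 0.1 0; 1 -0.3 0 0.1 0"

```text
clock: 37.25
eef_pos: [0.5425, 0.1147, 0.0178]
tool_rot: [0.047, 0.999, 0.004, -0.002]
ft_force: [-6.5, 8.9, 2.3]
grip_width: 0.0174
grasp_force: 59.9
```

```bash
python3 -c "
from h import *
st();print(nc(bot.get_obs()['eef_pos']))
for q in bars('wrist','w17',.022): print(nc(q))"
```

```text
t37.2 pos [0.5425 0.1147 0.0178] j [ 0.204  0.529 -0.163  0.88   0.008  0.298] yaw 3.047 tilt [-0.004  0.008] F [-6.5  8.9  2.3] w 0.0174 g 59.9
[-49.8   0.4]
bar [5.386000e-01 1.143000e-01 3.046000e+00 1.190443e+02 1.957060e+01] 
bar [ 0.5302  0.1739  3.0429 90.4835 20.5907] 
[-53.6  -0.4]
[-67.8  58.1]
```

Emit:
send_rows --motion "1 -0.1 0 0 0; 1 -0.2 0 0 0; 1 -0.3 0 0 0; 1 -0.3 0 0 0"

```text
clock: 37.7
eef_pos: [0.5426, 0.1146, 0.0177]
tool_rot: [0.047, 0.999, 0.004, -0.005]
ft_force: [-13.5, 9.9, 8.9]
grip_width: 0.0176
grasp_force: 60.6
```

```bash
python3 -c "
from h import *
st();print(nc(bot.get_obs()['eef_pos']))"
```

```text
t37.7 pos [0.5426 0.1146 0.0177] j [ 0.203  0.533 -0.157  0.888  0.01   0.297] yaw 3.048 tilt [-0.009  0.008] F [-13.5   9.9   8.9] w 0.0176 g 60.6
[-49.6   0.3]
```

Emit:
send_rows --motion "0.2 0 0 0 0; 0 0 0 0 0; 0 0 0 0 0; 0 0 0 -1 0; 0 0 0 -5 0"

```text
clock: 38.2
eef_pos: [0.5447, 0.1102, 0.0645]
tool_rot: [0.049, 0.999, -0.001, -0.004]
ft_force: [-0.4, 0.5, -0.5]
grip_width: 0.0432
grasp_force: 0.0
```

Emit:
send_rows --motion "0 -1.5 -3 -2 0; 0 -3 -6 -4 0; 0 -3 -9 -5 0; 0 -3 -9 -5 0; 0 -3 -9 -5 0"

```text
clock: 38.7
eef_pos: [0.5696, 0.0179, 0.1184]
tool_rot: [0.049, 0.999, 0.001, 0.001]
ft_force: [-0.3, 0.7, 0.2]
grip_width: 0.0427
grasp_force: 0.0
```

```bash
python3 -c "
from h import *
st();b=bars('wrist','w18',.022)
for q in b: print(nc(q),round(q[2]-np.pi+.097,4))
b=bars('top','t3',.01)
print(to([.4225,-.192,.12,1.725]))"
```

```text
t38.7 pos [0.5696 0.0179 0.1184] j [ 0.031  0.446 -0.003  1.12   0.002  0.129] yaw 3.043 tilt [0.003 0.002] F [-0.3  0.7  0.2] w 0.0427 g 0.0
bar [ 0.4214 -0.1538  1.7224 67.5795 21.1454] edge
bar [5.390000e-01 1.133000e-01 3.044700e+00 1.177456e+02 1.918120e+01] 
bar [  0.545    0.1725   3.049  118.2385  20.013 ] 
bar [ 0.673  -0.1908  1.7088 82.0265 21.7856] 
[-144.3 -278.6] -1.3222
[-53.1  -1.3] 1e-04
[-52.9  58.1] 0.0044
[ 109.7 -291. ] -1.3358
bar [  1.1983  -0.9651   1.2928 110.8404  22.6234] edge
bar [ 8.844000e-01 -6.300000e-02  1.275900e+00  1.798395e+02  2.525300e+01] 
bar [ 0.6845 -0.2017  1.7107 79.7529 20.6053] 
bar [  0.4226  -0.192    1.7258 121.6362  21.9048] 
[ 12.54 -22.42  -0.27   1.32]
```

Emit:
send_rows --motion "0 2.3 -4.1 0 0; 0 4.6 -8.2 0 0; 0 6.9 -12.3 0 0; 0 9.2 -16.4 0 0; 0 11.5 -20.5 0 0"

```text
clock: 39.3
eef_pos: [0.4338, -0.1742, 0.1166]
tool_rot: [0.047, 0.999, 0.001, 0.0]
ft_force: [0.1, -1.6, -0.1]
grip_width: 0.0424
grasp_force: 0.0
```

Emit:
send_rows --motion "0 1 -1.9 0 0.14; 0 1 -1.9 0 0.28; 0 1 -1.9 0 0.42; 0 1 -1.9 0 0.56; 0 1 -1.9 0 0.7"

```text
clock: 39.8
eef_pos: [0.4231, -0.1911, 0.1165]
tool_rot: [0.39, 0.921, 0.001, -0.0]
ft_force: [0.1, 0.4, -0.5]
grip_width: 0.0426
grasp_force: 0.0
```

Emit:
send_rows --motion "0 0 0 0 0.14; 0 0 0 0 0.28; 0 0 0 0 0.42; 0 0 0 0 0.56; 0 0 0 0 0.62"

```text
clock: 40.3
eef_pos: [0.4231, -0.1909, 0.1165]
tool_rot: [0.651, 0.759, 0.001, -0.001]
ft_force: [-1.2, -0.9, -0.6]
grip_width: 0.0425
grasp_force: 0.0
```

```bash
python3 -c "
from h import *
st();b=bars('wrist','w19',.01,.07)
for q in b: print(to([q[0],q[1],.005,q[2]]))"
```

```text
t40.3 pos [ 0.4231 -0.1909  0.1165] j [-0.425  0.258 -0.288  1.026  0.002  0.993] yaw 1.723 tilt [-0.     0.002] F [-1.2 -0.9 -0.6] w 0.0425 g 0.0
bar [  0.4207  -0.1915   1.7243 118.5981  19.6024] 
bar [ 0.6821 -0.2025  1.7068 82.4352 26.5923] edge
[-0.02 -0.25 11.15 -0.  ]
[-5.060e+00  2.543e+01  1.115e+01  2.000e-02]
```

Emit:
send_rows --motion "0 0 -0.1 4 0; 0 0.1 -0.2 8 0; 0 0.1 -0.2 10 0; 0 0.1 -0.2 10.9 0; 0 0.1 -0.2 11.2 0"

```text
clock: 40.85
eef_pos: [0.4207, -0.1905, 0.004]
tool_rot: [0.65, 0.76, 0.001, -0.001]
ft_force: [0.6, 0.2, -0.4]
grip_width: 0.0426
grasp_force: 0.0
```

Emit:
send_rows --motion "0 0 0 0 0; 1 0 0 0 0; 1 0 0 0 0; 1 0 0 0 0; 1 0 0 0 0"

```text
clock: 41.35
eef_pos: [0.4222, -0.1918, 0.0064]
tool_rot: [0.651, 0.759, 0.001, 0.001]
ft_force: [-0.7, 1.5, 5.9]
grip_width: 0.0169
grasp_force: 58.7
```

Emit:
send_rows --motion "1 0 0 -2 0; 1 0 0 -4 0; 1 0 0 -7 0; 1 0 0 -8 0; 1 0 0 -8 0"

```text
clock: 41.85
eef_pos: [0.4224, -0.1921, 0.0865]
tool_rot: [0.651, 0.759, 0.001, 0.002]
ft_force: [-0.4, 0.8, -3.1]
grip_width: 0.017
grasp_force: 59.1
```

```bash
python3 - <<'E'
from h import *
st();n=[.592,.1095,-.097];print(to([*n2w(n,[-.062,-.0555]),.085,n[2]+np.pi]))
E
```

```text
t41.9 pos [ 0.4224 -0.1921  0.0865] j [-0.428  0.288 -0.337  0.942  0.002  0.989] yaw 1.725 tilt [ 0.005 -0.   ] F [-0.4  0.8 -3.1] w 0.0170 g 59.1
[23.37 14.    0.15 -1.32]
```

Emit:
send_rows --motion "1 4 2.4 0 0; 1 8 4.8 0 0; 1 12 7.2 0 0; 1 16 9.6 0 0; 1 20 12 0 0"

```text
clock: 42.35
eef_pos: [0.5082, 0.0263, 0.0835]
tool_rot: [0.651, 0.759, -0.0, -0.001]
ft_force: [1.5, -0.2, -1.4]
grip_width: 0.0175
grasp_force: 59.2
```

Emit:
send_rows --motion "1 3.4 2 0 -0.14; 1 3.4 2 0 -0.28; 1 3.4 2 0 -0.42; 1 3.4 2 0 -0.56; 1 3.4 2 0 -0.7"

```text
clock: 42.85
eef_pos: [0.5221, 0.0614, 0.0832]
tool_rot: [0.348, 0.938, -0.0, -0.001]
ft_force: [-0.1, 0.3, -1.8]
grip_width: 0.017
grasp_force: 59.2
```

Emit:
send_rows --motion "1 0 0 0 -0.14; 1 0 0 0 -0.28; 1 0 0 0 -0.42; 1 0 0 0 -0.56; 1 0 0 0 -0.62"

```text
clock: 43.35
eef_pos: [0.5221, 0.0611, 0.0833]
tool_rot: [0.046, 0.999, 0.0, -0.001]
ft_force: [-0.0, 0.6, -1.2]
grip_width: 0.0171
grasp_force: 59.2
```

Emit:
send_rows --motion "1 0 0 1 0; 1 0 0 2 0; 1 0 0 2 0; 1 0 0 2 0"

```text
clock: 43.75
eef_pos: [0.5225, 0.0612, 0.0642]
tool_rot: [0.049, 0.999, 0.0, -0.001]
ft_force: [0.3, -0.5, -2.0]
grip_width: 0.0169
grasp_force: 59.2
```

```bash
python3 - <<'E'
from h import *
st();n=[.592,.1095,-.097];b=bars('wrist','w20',bot.get_obs()['eef_pos'][2]+.004)
for q in b: print(nc(q))
print(nc(bot.get_obs()['eef_pos']),to([*n2w(n,[-.062,-.0555]),.0185,n[2]+np.pi]))
E
```

```text
t43.8 pos [0.5225 0.0612 0.0642] j [ 0.116  0.425 -0.195  0.952  0.001  0.213] yaw 3.044 tilt [-0.001  0.001] F [ 0.3 -0.5 -2. ] w 0.0169 g 59.2
bar [5.198000e-01 6.050000e-02 3.053000e+00 1.175708e+02 1.976830e+01] 
bar [ 0.5086  0.1025  3.0388 78.997  14.7996] 
bar [ 0.518   0.1455  3.0522 88.8582 16.8473] 
[-67.1 -55.7]
[-82.4 -15. ]
[-77.2  28.7]
[-63.8 -54.6] [-0.18 -0.09  4.64 -0.  ]
```

Emit:
send_rows --motion "1 0 0 1.5 0; 1 0 0 3 0; 1 0 0 3.9 0; 1 0 0 4.3 0; 1 0 0 4.5 0"

```text
clock: 44.3
eef_pos: [0.5236, 0.0614, 0.0203]
tool_rot: [0.048, 0.999, 0.001, 0.0]
ft_force: [-1.1, 0.1, -2.7]
grip_width: 0.0171
grasp_force: 59.2
```

Emit:
send_rows --motion "1 0 -0.1 0 0; 1 0 -0.3 0 0; 1 0 -0.5 0.1 0; 1 0 -0.7 0.1 0; 1 0 -0.8 0.1 0"

```text
clock: 44.8
eef_pos: [0.5237, 0.0561, 0.0201]
tool_rot: [0.048, 0.999, 0.004, 0.001]
ft_force: [0.5, 10.0, -1.4]
grip_width: 0.0173
grasp_force: 59.3
```

Emit:
send_rows --motion "1 -0.4 0 0.1 0; 1 -0.8 0 0.1 0; 1 -1 0 0.1 0; 1 -1.2 0 0.1 0; 1 -1.4 0 0.1 0"

```text
clock: 45.3
eef_pos: [0.533, 0.0553, 0.0185]
tool_rot: [0.047, 0.999, 0.004, -0.003]
ft_force: [-9.0, 9.4, 5.0]
grip_width: 0.0172
grasp_force: 60.2
```

Emit:
send_rows --motion "1 -0.1 0 0 0; 1 -0.2 0 0 0; 1 -0.3 0 0 0; 1 -0.3 0 0 0"

```text
clock: 45.7
eef_pos: [0.5348, 0.0551, 0.0185]
tool_rot: [0.047, 0.999, 0.004, -0.004]
ft_force: [-11.1, 9.4, 8.1]
grip_width: 0.0173
grasp_force: 60.5
```

```bash
python3 -c "
from h import *
st();print(nc(bot.get_obs()['eef_pos']))
for q in bars('wrist','w21',.022): print(nc(q))"
```

```text
t45.7 pos [0.5348 0.0551 0.0185] j [ 0.097  0.505 -0.206  0.868  0.009  0.192] yaw 3.047 tilt [-0.008  0.009] F [-11.1   9.4   8.1] w 0.0173 g 60.5
[-51.6 -59.7]
bar [5.327000e-01 5.460000e-02 3.045300e+00 1.182635e+02 1.968550e+01] 
bar [ 0.5238  0.1143  3.036  88.7759 20.5939] 
bar [  0.5441   0.17     3.0517 118.9758  24.7537] 
[-53.7 -60.4]
[-68.4  -1.8]
[-53.5  55.6]
```

Emit:
send_rows --motion "1 -0.1 0 -0.1 0; 1 -0.2 0 -0.1 0; 1 -0.25 0 -0.1 0; 1 -0.25 0 -0.1 0"

```text
clock: 46.15
eef_pos: [0.5349, 0.0551, 0.0185]
tool_rot: [0.047, 0.999, 0.004, -0.007]
ft_force: [-12.7, 10.8, 7.1]
grip_width: 0.017
grasp_force: 60.4
```

```bash
python3 -c "
from h import *
st();print(nc(bot.get_obs()['eef_pos']))"
```

```text
t46.1 pos [0.5349 0.0551 0.0185] j [ 0.097  0.508 -0.2    0.875  0.01   0.191] yaw 3.048 tilt [-0.013  0.009] F [-12.7  10.8   7.1] w 0.0170 g 60.4
[-51.5 -59.7]
```

Firm contact on the stop (no further motion). Release, back off and check everything.

Emit:
send_rows --motion "0.2 0 0 0 0; 0 0 0 0 0; 0 0 0 0 0; 0 0 0 -1 0; 0 0 0 -5 0"

```text
clock: 46.65
eef_pos: [0.5389, 0.0507, 0.0667]
tool_rot: [0.049, 0.999, -0.0, -0.004]
ft_force: [0.6, 0.1, 0.4]
grip_width: 0.0427
grasp_force: 0.0
```

Emit:
send_rows --motion "0 -1.5 2 -2 0; 0 -3 4 -4 0; 0 -3 6 -5 0; 0 -3 6 -5 0; 0 -3 6 -5 0"

```text
clock: 47.15
eef_pos: [0.5779, 0.1081, 0.1201]
tool_rot: [0.048, 0.999, 0.0, 0.001]
ft_force: [-0.8, -0.6, 0.3]
grip_width: 0.0425
grasp_force: 0.0
```

```bash
python3 - <<'E'
from h import *
st();b=bars('wrist','w22',.022)
for q in b: print(nc(q),round(q[2]-np.pi+.097,4))
b=bars('top','t4',.022)
for q in b: print(nc(q),round(q[2]-np.pi+.097,4))
# stop bar front face and bar ends: white/copper gap along each lane in wrist picture
m=vision.camera_model('wrist');T=np.load('pics/w22.npz')['T']
im=cv2.imread('pics/w22.png');hsv=cv2.cvtColor(im,cv2.COLOR_BGR2HSV)
n=[.592,.1095,-.097]
for y in (-61,-1,58.5):
    xs=np.arange(-12,16,1.);P=np.array([[*n2w(n,[x/1000,y/1000]),.022] for x in xs]);uv=w2p(m,T,P)
    print(y,[(int(x),int(hsv[int(v),int(u),1]),int(hsv[int(v),int(u),2])) for x,(u,v) in zip(xs,uv) if 0<=u<512 and 0<=v<384])
E
```

```text
t47.1 pos [0.5779 0.1081 0.1201] j [1.850e-01 4.780e-01 5.400e-02 1.145e+00 1.000e-03 2.810e-01] yaw 3.045 tilt [0.002 0.001] F [-0.8 -0.6  0.3] w 0.0425 g 0.0
bar [5.341000e-01 5.540000e-02 3.041300e+00 1.180733e+02 2.015900e+01] 
bar [5.390000e-01 1.143000e-01 3.045700e+00 1.173995e+02 1.878170e+01] 
bar [  0.5446   0.1733   3.0441 117.8657  19.2318] 
bar [ 0.6717 -0.1733  1.7092 59.1544 21.3267] edge
[-52.4 -59.5] -0.0033
[-53.2  -0.4] 0.0011
[-53.4  59. ] -0.0005
[ 106.8 -273.7] -1.3354
bar [  1.1909  -0.9574   1.2923 109.7818  22.4047] edge
bar [ 8.788000e-01 -6.350000e-02  1.251000e+00  1.781127e+02  2.399440e+01] 
bar [ 0.6822 -0.2014  1.7038 78.9221 20.4989] 
bar [5.348000e-01 5.400000e-02 3.042800e+00 1.175429e+02 1.922150e+01] 
bar [  0.5322   0.1148   3.0388 100.9302  19.6082] 
bar [ 0.5292  0.1752  3.0379 82.489  20.0629] 
[  699.4 -1003.9] -1.7523
[ 302.2 -144.5] -1.7936
[ 119.8 -300.7] -1.3408
[-51.5 -60.7] -0.0018
[-60.   -0.5] -0.0057
[-68.8  59.3] -0.0066
-61 [(-12, 134, 219), (-11, 133, 218), (-10, 134, 217), (-9, 136, 216), (-8, 132, 220), (-7, 134, 219), (-6, 135,
[... 479 characters left out ...]
22), (-2, 133, 223), (-1, 131, 222), (0, 134, 221), (1, 134, 222), (2, 135, 221), (3, 134, 219), (4, 134, 210), (5, 133, 203), (6, 124, 192), (7, 90, 156), (8, 38, 120), (9, 14, 110), (10, 10, 133), (11, 10, 185), (12, 7, 220), (13, 3, 231), (14, 4, 232), (15, 4, 232)]
58.5 [(-12, 134, 224), (-11, 135, 224), (-10, 136, 225), (-9, 137, 224), (-8, 134, 225), (-7, 134, 224), (-6, 134, 225), (-5, 135, 225), (-4, 134, 225), (-3, 133, 224), (-2, 136, 223), (-1, 135, 225), (0, 135, 224), (1, 134, 223), (2, 133, 222), (3, 134, 212), (4, 132, 206), (5, 133, 193), (6, 126, 154), (7, 87, 103), (8, 36, 78), (9, 18, 85), (10, 10, 126), (11, 8, 184), (12, 7, 222), (13, 4, 231), (14, 4, 232), (15, 4, 232)]
```

```bash
python3 -c "
from workcell import workorder
print(workorder.job_done())"
```

```text
the job is handed in; nothing more can be done
None
```

The job is handed in, with no verdict returned: the one short bar is in the tray, the stop index was last seen within 1 mm of the rider with the lock ring fully tight, and all three long bars lie snug against their pins and the stop bar.

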